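# Mount a footed lens adapter on a camera and twist it snug

### The arm

A 6-joint arm with a two-finger parallel gripper is mounted at the origin on the work surface. World frame = base frame: x ahead of the robot, y to its left, z up, the work surface at z = 0. Lengths are in mm, angles in rad, forces in N, time in s.
With the tool pointing down it reaches from about 275 to 1000 mm from the base axis. Payload 8.4 kg.
Tool frame: the origin (TCP) lies at the very end of the fingers, on their centre line; the grasp point (between the pads) lies r.hold_point_z behind it (r.hold_point_z is the distance from the TCP to the grasp point, in mm); x points along the fingers, z is the direction in which the jaws open and shut, and the axes are right-handed (so a half turn about x gives the same grasp; the last joint's range is limited). The gripper opens to 85 mm and grips with 20 to 120 N. Pads are 22 mm wide; open, the fingers measure 114 mm over their backs; the gripper's body (76 mm by 85 mm) begins 54 mm behind the grasp point. The pads swing forward as they close: fully open they stand 13 mm farther back than shut.
Start: joints at [-1.269, 0.353, 1.633, -0, 1.155, -0.002], TCP at [186.966, -596.382, 199.881] pointing down, gripper open.
Joint ranges: [-2.63, 2.63], [-0.92, 2.1], [0.06, 2.66], [-1.3, 4.44], [0, 2.69], [-3.02, 3.02]. Speed limits (rad/s): [2.22, 2.22, 2.79, 3.14, 3.14, 3.14].

### API

Orientations are given as [roll, pitch, yaw] about the fixed x, y, z axes, in that order (R = Rz(yaw) Ry(pitch) Rx(roll)).
In Python, from rig import r gives the robot as it stands.
- The arm moves only by the tool jog_arm, never from a script. Its argument "series" is a list of rows, each a list of 7 numbers: the turn, a rotation vector about the tool's x, y, z in degrees, then the shift along the tool's x, y, z in cm, then the opening, from 0 (shut) to 1 (fully open). In form: [[wx, wy, wz, tx, ty, tz, fingers], ...]. A call has 1 to 20 rows; each row shifts and turns the commanded pose from where the row before left it, along the tool's axes as they then stand; what a row does not reach is not made up. A row lasts 1/10 s, in which the tool goes at most 50 mm and 8.59 degrees, less where a joint would pass 70% of its speed; a pose out of reach is approached as far as the arm can. A call with a gripper value outside its range is refused whole. The fingers move at their own pace and stop on an object; "force" is the grip in N (left out, the last holds). Time passes only in rows, so rows that do not move let the fingers close. It gives the time, the measured TCP pose, the force and the opening at its end, in the units of the state.
- r.sense(): the state, without advancing time (a new reading comes with each control period).
- r.grab_frame(name): name is "scene" or "top"; returns (picture, depth): 480x640x3 uint8, red, green, blue; 480x640 float32, mm along the optical axis (not along the pixel's ray), 0 where there is no reading.
- r.get_calibration(name): a dict with "mtx" (3x3 intrinsics, pixels), "position" and "rotation" of the camera in the world. Camera axes: x right, y down, z forward; pixel columns grow to the right and rows downward; lengths in mm; the calibration is good to about 2 mm. A picture is of the moment at which its call begins. get_calibration takes no time and is no camera call.
- r.sign_off(): hands the job in, once; it reports no verdict.
The state is a dict: "clock": time; "qpos": joint angles; "qvel": joint speeds; "joint_efforts": joint torques, N m; "eef_pos": TCP position; "tcp_rot": TCP orientation; "contact_force": force on the tool from outside, world axes, zero at the start; "wrist_torque": the same for the moment, N m; "opening": opening from 0.0 (shut) to 1.0 (fully open).
Only numpy, scipy, OpenCV 4.12 (cv2) and the standard library are available. Lean on these libraries where they do the work, as an engineer would, in place of code of your own. Each camera call takes 0.05 s, during which the arm holds its last target.

### The job

Pick up the steel lens adapter by the stem of its support foot, line the stem up with the white index mark on the camera's upturned mount, and let the adapter drop fully home in the mount, gently and without forcing it. Then twist it clockwise (seen from above) by the stem, feeling for resistance, until the bayonet ramps have pulled it snug - about 7 N of push at the stem while it turns, no tighter - and let go. How far it has to turn differs from camera to camera, so go by feel, and leave the other things on the credenza where they are.

Things in the scene. Friction and masses are not known exactly. Their poses are not given: they have to be found in the camera images.
- adapter: loose polished-steel lens adapter, 380 g, with a radial support foot. Stands nose down: nose 24 mm radius, spigot 25.5 mm radius with three lugs (out to 30 mm), shoulder at 12 mm height, body 36 mm radius up to 44 mm height. Origin: centre of the nose's underside; z up the axis, x outward along the stem to the foot. The widest lug is under the stem: it goes in one way only.
- adapter_grip (a point): where to hold the adapter: middle of the foot's stem, a level steel block 14 mm wide (across), 20 mm high, clear over 46 mm between ring and foot plate; 58 mm out from the ring's axis, 31 mm above the nose, 19 mm above the shoulder. Axes as the adapter's, x outward along the stem. The foot plate (82 to 89 mm from the axis) is 32 mm wide, 34 mm high.
- adapter_seat (a point): centre of the adapter's shoulder (seating) face, on its axis, 12 mm above the nose. Axes as the adapter's. When the adapter is home this point lies on mount_seat.
- camera: mirrorless camera body, 104 x 150 mm, fixed on its back in a screwed-down cradle, lens mount up. Origin: on the credenza under the mount's axis; z up, -x to the camera's tripod side, +y to its hand grip (67 mm high). Its front lies at 52 to 55 mm height; the mount's ring, 40 mm radius, rises to 68 mm.
- mount_seat (a point): centre of the mount's flange face, 68 mm above the credenza, axes as the camera's. The adapter's shoulder lies flat on this face when home; the nose then reaches 12 mm below it. The spigot has 1.3 mm radial play in the throat, the lugs about 5 degrees of play in their gaps.
- mount_index (a point): where adapter_grip is when the adapter drops home: toward the white index bar (9 x 3 mm, on the camera's front beside the ring), 58 mm from the mount's axis, 19 mm above the flange, at -125 degrees (-2.182 rad) from the camera's +x. The adapter's yaw is then the camera's minus 2.182 rad. It is turned clockwise from here, by 1.35 rad at most.
- bayonet: the mount's three ramped, sprung tabs in the throat; origin at mount_seat. Turned from the index the adapter is loose; after 0.2 to 1.0 rad (wear, unseen) the ramps bite, then clamp about 7 N harder per 0.1 rad. A 16 N clamp takes about 7 N at the stem (0.4 N m) to keep turning, half when stopped. Snug: over 8 N, stays when let go. Over 28 N on the tabs, pressed or clamped, is damage.
- lens: bystander: wide-angle lens standing on its mount, 77 mm across, 95 mm high, origin under its centre
- extension_tube: bystander: plain polished-steel ring without a foot, 66 mm across, 24 mm high, origin under its centre
- loupe: bystander: tiny glass loupe, 32 mm across, 33 mm high, origin under its centre
- shoe_cover: bystander: silicone hot-shoe cover, 21 x 19 x 9 mm, origin under its centre
- rear_cap: bystander: black lens cap, 66 mm across, 15 mm high, origin under its centre
- lens_brush: bystander: lens brush lying down, 150 mm long, origin under its middle
- film_can: bystander: white film canister, 35 mm across, 51 mm high, origin under its centre
Things that resemble listed ones, but are neither listed nor needed, are in the scene too. What is shaped like the camera but yellow is not meant.

How it is judged (in metres and radians):
On the way:
1. the adapter has dropped home in the mount with its stem at the index mark, not yet twisted (horizontal distance between adapter_seat and mount_seat below 0.004 m and z of adapter_seat in the frame of mount_seat below 0.002 m and horizontal distance between adapter_grip and mount_index below 0.014 m), for 0.2 s.
At the end, for the whole second after the job is handed in: the adapter is home in the mount (centred within 4 mm, shoulder within 2 mm of the flange, level within 0.04 rad), twisted clockwise so that the stem's middle is over 15 mm from the index point, clamped by the bayonet with more than 8 N, released and at rest (horizontal distance between adapter_seat and mount_seat below 0.004 m and z of adapter_seat in the frame of mount_seat below 0.002 m and angle between adapter's own z axis and vertical below 0.04 rad and horizontal distance between adapter_grip and mount_index above 0.015 m and contact force between adapter and bayonet above 8 N and linear speed of adapter below 0.01 m/s); the robot touches nothing.
It fails at once if the bayonet is forced: over 28 N between the adapter's lugs and the mount's tabs (contact force between adapter and bayonet above 28 N).
It fails at once if the adapter is pressed on the camera with over 35 N while it is being seated at the index mark (horizontal distance between adapter_grip and mount_index below 0.014 m and contact force between adapter and camera above 35 N).
It fails at once if a bystander is moved by over 20 mm (distance of any of lens, extension_tube, loupe, shoe_cover, rear_cap, lens_brush, film_can from where it was at the start of the episode above 0.02 m).
It also fails if it takes over 64 s, if anything falls off the work surface, if the arm or the gripper's body presses on something with over 40 N, if the wrist force passes 120 N, or if a joint passes its speed limit or range.

## Working session

There is one attempt and no reset: what is moved stays moved. The work goes in short steps, Python scripts to look and compute and a tool call to move; the robot and the scene stay as the last step left them, time stands still between calls to the robot, and variables do not carry over. Pictures are saved under pics/ and viewed, and the job is handed in when it is done.

Besides the shell and the picture viewer there is one more tool, called after ">>>" as name([rows], argument=value, ...), one row to a line, values as JSON. jog_arm: Moves the arm, as the interface text tells. Its arguments: {"type":"object","properties":{"series":{"type":"array"},"force":{"type":"number"}},"required":["series"]}

```bash
ls; mkdir -p pics; python3 - <<'E'
from rig import r
import cv2,numpy as np
np.set_printoptions(precision=4,suppress=True)
print(r.sense(), r.hold_point_z)
for n in("scene","top"):
    p,d=r.grab_frame(n); cv2.imwrite(f"pics/{n}0.png",p[:,:,::-1]); np.savez(f"{n}0.npz",p=p,d=d)
    c=r.get_calibration(n); print(n,c)
E
```

```text
pics
{'clock': 0.0, 'qpos': array([-1.2694,  0.3536,  1.6341,  0.    ,  1.1552, -0.0024]), 'qvel': array([ 0.0001, -0.0006,  0.0002,  0.0022, -0.0005,  0.    ]), 'joint_efforts': array([ -0.0034, -60.5252, -34.2078,  -0.0003,   0.0094,   0.    ]), 'eef_pos': array([ 186.8311, -595.8854,  199.1659]), 'tcp_rot': array([3.129 , 1.5694, 1.862 ]), 'contact_force': array([ 0.5364, -0.4968,  0.5089]), 'wrist_torque': array([ 0.0008,  0.0025, -0.0147]), 'opening': 1.0015650248431887} 18.700000000000003
scene {'mtx': array([[498.035 ,   0.    , 320.1853],
       [  0.    , 498.035 , 234.5659],
       [  0.    ,   0.    ,   1.    ]]), 'position': array([1176.291 ,  -82.2676,  814.6055]), 'rotation': array([-2.3929, -0.016 ,  1.4607])}
top {'mtx': array([[474.4088,   0.    , 315.6882],
       [  0.    , 474.4088, 237.6718],
       [  0.    ,   0.    ,   1.    ]]), 'position': array([ 452.8357,  -17.3827, 1024.4452]), 'rotation': array([-3.0667,  0.0103, -1.5453])}
```

View pics/top0.png

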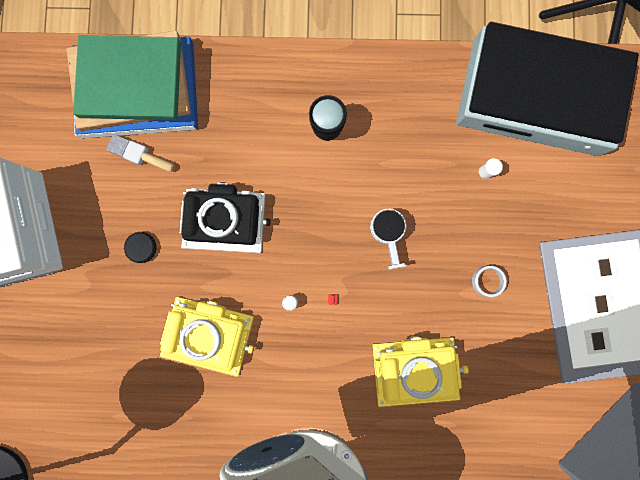

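View pics/scene0.png

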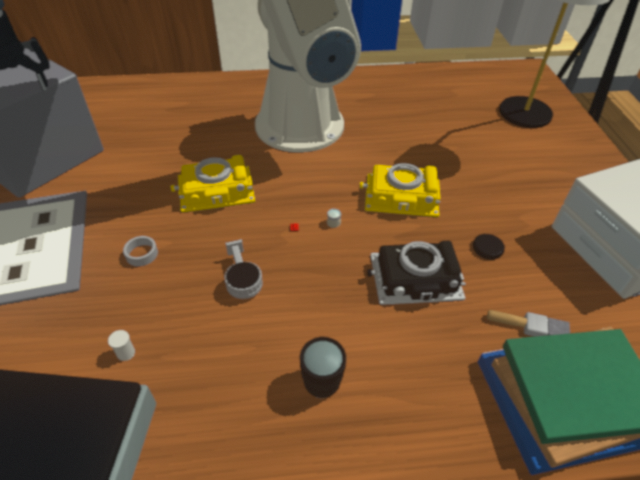

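The top view shows the black camera at about (218,217), with yellow lookalikes at (203,338) and (420,373). The adapter with its foot is at (388,225)–(398,266), and the plain ring (extension tube) is at (490,281). The only candidates for the adapter are (388,225) and (490,281). Only the first has a stem and foot, so I choose that one. Next I'll crop in close on both.

```bash
cat > h.py <<'E'
import numpy as np,cv2
from scipy.spatial.transform import Rotation as R
from rig import r
np.set_printoptions(precision=3,suppress=True)
def cal(n):
    c=r.get_calibration(n); return c['mtx'],np.array(c['position']),R.from_euler('xyz',c['rotation']).as_matrix()
def ray(n,u,v,z):
    K,p,M=cal(n); d=M@np.linalg.solve(K,[u,v,1.]); return p+d*(z-p[2])/d[2]
def proj(n,X):
    K,p,M=cal(n); q=K@(M.T@(np.asarray(X,float)-p)); return q[:2]/q[2]
def cloud(n,d):
    K,p,M=cal(n); v,u=np.mgrid[:480,:640]
    P=np.stack([(u-K[0,2])/K[0,0]*d,(v-K[1,2])/K[1,1]*d,d],-1)
    return P@M.T+p
E
python3 - <<'E'
from h import *
a=cv2.imread('pics/top0.png');b=cv2.imread('pics/scene0.png')
f=lambda im,x,y,w,h:cv2.resize(im[y:y+h,x:x+w],(400,300),interpolation=cv2.INTER_CUBIC)
cv2.imwrite('pics/crop0.png',np.vstack([np.hstack([f(a,168,175,112,84),f(a,340,195,112,84)]),np.hstack([f(b,360,230,112,84),f(b,190,228,112,84)])]))
d=np.load('top0.npz')['d'];C=cloud('top',d)
for u,v in[(388,225),(394,250),(398,266),(218,217),(200,217),(237,217),(300,200),(188,217)]:print(u,v,C[v,u])
d=np.load('scene0.npz')['d'];C=cloud('scene',d)
for u,v in[(243,280),(237,252),(235,244),(420,258),(300,300)]:print(u,v,C[v,u])
E
```

```text
388 225 [ 556.249 -154.705   43.612]
394 250 [ 504.866 -168.413   39.678]
398 266 [ 471.854 -176.351   44.338]
218 217 [562.974 196.591  55.782]
200 217 [560.73  230.647  67.691]
237 217 [563.144 156.187  62.596]
300 200 [610.755  31.346   1.017]
188 217 [560.578 256.243  63.752]
243 280 [ 572.215 -153.584   45.2  ]
237 252 [ 493.979 -165.944   39.49 ]
235 244 [ 474.637 -169.741   42.972]
420 258 [559.632 199.09   56.129]
300 300 [598.755 -45.606   1.045]
```

View pics/crop0.png

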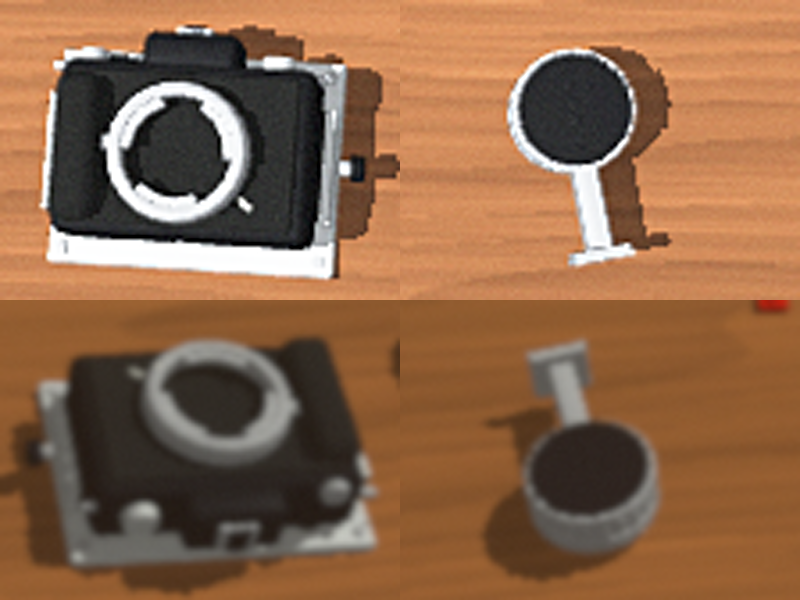

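The crops confirm it. The adapter has its dark bore at top-view (388,225) and its stem runs down to the foot. The black camera has a silver ring at (218,217), the white index bar at about (236,232), the hand grip on the left and the tripod side towards the bottom. Now I'll measure them.

```bash
python3 - <<'E'
from h import *
from scipy.optimize import least_squares
def circ(P):
    f=lambda x:np.hypot(P[:,0]-x[0],P[:,1]-x[1])-x[2]
    s=least_squares(f,[*P.mean(0),35],loss='soft_l1',f_scale=1.5);return s.x,np.std(f(s.x))
def onplane(n,uv,z): return np.array([ray(n,u,v,z)[:2] for u,v in uv])
for n,cam,ad,win in(('top',(218,217),(388,225),26),('scene',(420,258),(243,276),30)):
    D=np.load(n+'0.npz');p=D['p'];d=D['d'];C=cloud(n,d)
    hsv=cv2.cvtColor(p,cv2.COLOR_RGB2HSV)
    vv,uu=np.mgrid[:480,:640]
    # camera ring
    thr=150 if n=='top' else 105
    m=(hsv[...,1]<60)&(hsv[...,2]>thr)&(np.hypot(uu-cam[0],vv-cam[1])<win)
    num,lab,st,ce=cv2.connectedComponentsWithStats(m.astype(np.uint8))
    order=np.argsort(-st[1:,4])+1
    for k in order[:4]: print(n,'comp',st[k],ce[k],'z',np.median(C[lab==k][:,2]),'on55',ray(n,*ce[k],55))
    k=order[0]; mk=(lab==k).astype(np.uint8)
    cs,_=cv2.findContours(mk,cv2.RETR_EXTERNAL,cv2.CHAIN_APPROX_NONE)
    c=max(cs,key=len)[:,0].astype(float)
    print(n,'ring outer contour z68',circ(onplane(n,c,68)))
    q=C[(lab==k)&(C[...,2]>65)]; print(n,'ring cloud centroid-ish',circ(q[:,:2]),np.median(q[:,2]))
    # adapter
    m=(hsv[...,2]<75)&(np.hypot(uu-ad[0],vv-ad[1])<24)&(C[...,2]>38)
    num,lab,st,ce=cv2.connectedComponentsWithStats(m.astype(np.uint8)); k=np.argmax(st[1:,4])+1
    cs,_=cv2.findContours((lab==k).astype(np.uint8),cv2.RETR_EXTERNAL,cv2.CHAIN_APPROX_NONE)
    c=max(cs,key=len)[:,0].astype(float)
    print(n,'adapter dark',st[k],ce[k],circ(onplane(n,c,44)),np.median(C[lab==k][:,2]))
    X=C.reshape(-1,3); A=np.array([555,-155.]); dd=np.hypot(*(X[:,:2]-A).T)
    t=X[(dd<45)&(X[:,2]>40)&(X[:,2]<48)];tt=t[:,:2]
    print(' top pts mean/minmax',len(t),np.median(t[:,2]),tt.min(0),tt.max(0),(tt.min(0)+tt.max(0))/2)
    s=X[(dd>40)&(dd<78)&(X[:,2]>34)&(X[:,2]<46)];
    s=s[:,:]; print(' stem n',len(s),s.mean(0),'std',s[:,2].std())
    l=cv2.fitLine(s[:,:2].astype(np.float32),cv2.DIST_HUBER,0,.01,.01).ravel(); print(' stem line',l,np.arctan2(l[1],l[0]))
    fp=X[(dd>80)&(dd<94)&(X[:,2]>38)&(X[:,2]<52)]; print(' foot',len(fp),fp.mean(0))
    # camera yaw: dark body front / cradle edges
    cm=X[(np.abs(X[:,0]-562)<90)&(np.abs(X[:,1]-197)<110)&(X[:,2]>40)]
    rct=cv2.minAreaRect(cm[:,:2].astype(np.float32)); print(' cam rect',rct)
E
```

```text
top comp [197 198  40  39 575] [216.29  217.162] z 66.83555714580245 on55 [562.643 200.279  55.   ]
top comp [235 230   3   4   8] [235.875 231.75 ] z 54.97474165773872 on55 [533.484 158.716  55.   ]
top comp [218 242   1   1   1] [218. 242.] z 33.00246646828657 on55 [511.479 194.651  55.   ]
top ring outer contour z68 (array([561.568, 196.748,  38.988]), np.float64(0.63486469404059))
top ring cloud centroid-ish (array([561.828, 196.605,  35.152]), np.float64(13.990949393324094)) 67.27328244381067
top adapter dark [374 211  31  30 737] [388.612 225.4  ] (array([ 555.465, -155.915,   30.855]), np.float64(0.6388410540780467)) 43.409597015681356
 top pts mean/minmax 855 43.20747419177974 [ 510.66 -190.43] [ 590.365 -119.71 ] [ 550.513 -155.07 ]
 stem n 130 [ 497.521 -167.189   40.275] std 1.9905126175511818
 stem line [   0.972    0.234  497.482 -167.176] 0.2360162
 foot 59 [ 472.879 -173.005   46.861]
 cam rect ((575.6502075195312, 196.02252197265625), (149.78269958496094, 126.57642364501953), 88.19134521484375)
scene comp [401 242  42  31 528] [421.665 257.087] z 67.0145025499341 on55
[... 151 characters left out ...]
(array([565.224, 197.907,  39.359]), np.float64(0.88897977426735))
scene ring cloud centroid-ish (array([564.312, 197.891,  35.115]), np.float64(43.62056482584825)) 67.38467685767762
scene adapter dark [227 263  32  25 636] [242.233 274.885] (array([ 557.861, -155.014,   30.34 ]), np.float64(0.6060494556723262)) 43.8835859264247
 top pts mean/minmax 812 43.53829958160617 [ 510.954 -189.   ] [ 593.453 -118.488] [ 552.204 -153.744]
 stem n 98 [ 497.805 -166.598   40.573] std 1.711416350090179
 stem line [   0.977    0.211  497.686 -166.769] 0.21308474
 foot 81 [ 473.785 -171.277   44.991]
 cam rect ((578.1165771484375, 197.4775390625), (158.1758270263672, 128.7185516357422), 87.16519927978516)
```

```bash
python3 - <<'E'
from h import *
s=r.sense(); M=R.from_euler('xyz',s['tcp_rot']).as_matrix(); print(M, np.arctan2(M[1,2],M[0,2]))
# camera yaw: cradle edge & depth
for n in('top','scene'):
    D=np.load(n+'0.npz');p=D['p'];d=D['d'];C=cloud(n,d);X=C.reshape(-1,3)
    # body front points vs heights
    for lo,hi in((3,14),(50,58)):
        q=X[(np.abs(X[:,0]-562)<95)&(np.abs(X[:,1]-197)<100)&(X[:,2]>lo)&(X[:,2]<hi)]
        print(n,lo,len(q),cv2.minAreaRect(q[:,:2].astype(np.float32)))
    hsv=cv2.cvtColor(p,cv2.COLOR_RGB2HSV)
    wood=(hsv[...,1]>90)
    # obj silhouette: not wood-coloured
    m=((~wood)).astype(np.uint8)
    c=(218,217) if n=='top' else (420,272)
    num,lab=cv2.connectedComponents(m); L=lab[c[1],c[0]]
    for name,sel in(('low x edge (tripod side)',0),):
        mm=(lab==L)
        pts=[]
        if n=='top':
            for u in range(186,260,1):
                col=np.where(mm[200:262,u])[0]
                if len(col): pts.append((u,200+col.max()))
        w=np.array([ray(n,u,v,10)[:2] for u,v in pts]) if pts else None
        if w is not None:
            l=cv2.fitLine(w.astype(np.float32),cv2.DIST_HUBER,0,.01,.01).ravel();print(l,np.degrees(np.arctan2(-l[0],l[1])), w[::15])
E
```

```text
[[-0.     0.954  0.299]
 [ 0.001  0.299 -0.954]
 [-1.     0.    -0.001]] -1.2669938010967998
top 3 863 ((561.8729248046875, 197.32711791992188), (189.45968627929688, 196.24851989746094), 0.3126133382320404)
top 50 2167 ((573.0032348632812, 196.05654907226562), (149.0735626220703, 118.18556213378906), 87.34696960449219)
[  0.035   0.999 496.945 194.13 ] -2.0220954 [[499.592 272.798]
 [498.251 240.427]
 [496.91  208.087]
 [495.572 175.779]
 [494.234 143.502]]
scene 3 667 ((561.0265502929688, 198.04638671875), (187.13133239746094, 196.81005859375), 1.3535804748535156)
scene 50 1860 ((575.2649536132812, 197.1253204345703), (146.2917938232422, 119.1142578125), 87.18601989746094)
```

```bash
python3 - <<'E'
import cv2,numpy as np
a=cv2.imread('pics/top0.png')[170:265,165:285]
cv2.imwrite('pics/cam1.png',cv2.resize(a,(756,600),interpolation=cv2.INTER_CUBIC))
E
```

```text
(no output)
```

View pics/cam1.png

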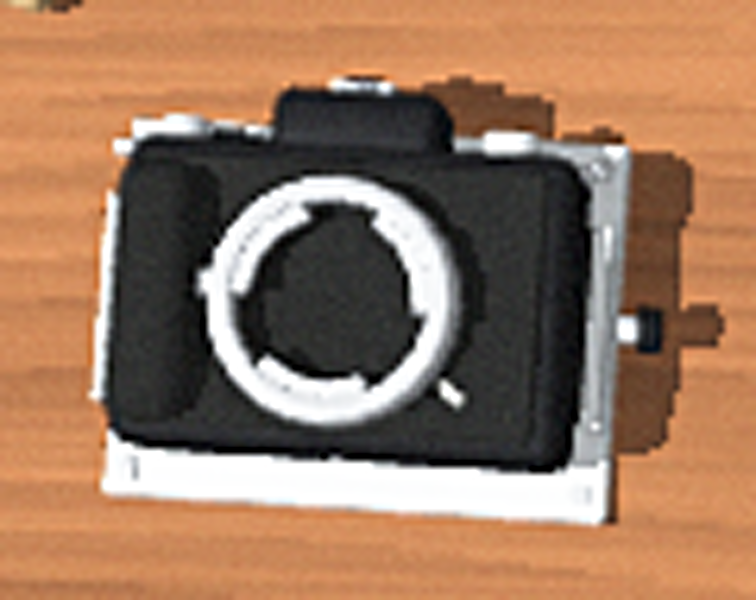

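Estimates, averaging both views:
- **Adapter:** axis at (556.6,-155.5), stem direction about -2.94 rad, grip at (500,-167).
- **Mount:** centre at (563,197.2). Camera yaw is about -2.3°, so the seating stem yaw is about -127.2°.

Heights and radii agree with the given sizes. I'll move above the grip now.

>>> jog_arm([
  [5.9,0,0,0,0,0,0.6],
  [0,0,0,0,2.18,-1.99,0.6],
  [0,0,0,0,2.18,-1.99,0.6],
  [0,0,0,0,2.18,-1.99,0.6],
  [0,0,0,0,2.18,-1.99,0.6],
  [0,0,0,0,2.18,-1.99,0.6],
  [0,0,0,0,2.18,-1.99,0.6],
  [0,0,0,0,2.18,-1.99,0.6],
  [0,0,0,0,2.18,-1.99,0.6],
  [0,0,0,0,2.18,-1.99,0.6],
  [0,0,0,0,2.18,-1.99,0.6],
  [0,0,0,0,2.18,-1.99,0.6],
  [0,0,0,0,2.18,-1.99,0.6],
  [0,0,0,0,2.18,-1.99,0.6],
  [0,0,0,0,2.18,-1.99,0.6],
  [0,0,0,0,2.18,-1.99,0.6],
  [0,0,0,0,2.18,-1.99,0.6],
  [0,0,0,0,2.18,-1.99,0.6],
  [0,0,0,0,2.18,-1.99,0.6],
  [0,0,0,0,0,0,0.6],
], force=60)

```text
clock: 2.1
eef_pos: [501.5, -164.8, 199.7]
tcp_rot: [2.525, 1.57, 1.157]
contact_force: [-0.4, -0.1, 0.4]
opening: 0.602
```

```bash
cat >> h.py <<'E'
def go(pos,psi_deg):
    s=r.sense(); M=R.from_euler('xyz',s['tcp_rot']).as_matrix(); a=np.radians(psi_deg)
    z=np.array([np.cos(a),np.sin(a),0]);x=np.array([0,0,-1.]);T=np.stack([x,np.cross(z,x),z],1)
    rv=np.degrees(R.from_matrix(M.T@T).as_rotvec()); t=M.T@(np.array(pos)-s['eef_pos'])/10
    print('psi now',np.degrees(np.arctan2(M[1,2],M[0,2])),'pos',s['eef_pos'],'F',s['contact_force'],'Tq',s['wrist_torque'],'open',s['opening'])
    print('rotvec deg',rv,'shift cm (old axes)',t,'(new axes)',T.T@(np.array(pos)-s['eef_pos'])/10)
E
python3 - <<'E'
from h import *
go([499.8,-167,80],-78.5)
p,d=r.grab_frame('scene');cv2.imwrite('pics/s1.png',cv2.resize(p[130:330,120:387,::-1],(800,600)))
E
```

```text
psi now -78.3521416979521 pos [ 501.495 -164.782  199.665] F [-0.411 -0.134  0.365] Tq [-0.03   0.038 -0.035] open 0.6022927540440772
rotvec deg [ 0.148 -0.043 -0.03 ] shift cm (old axes) [11.966 -0.217  0.192] (new axes) [11.966 -0.21   0.184]
```

View pics/s1.png

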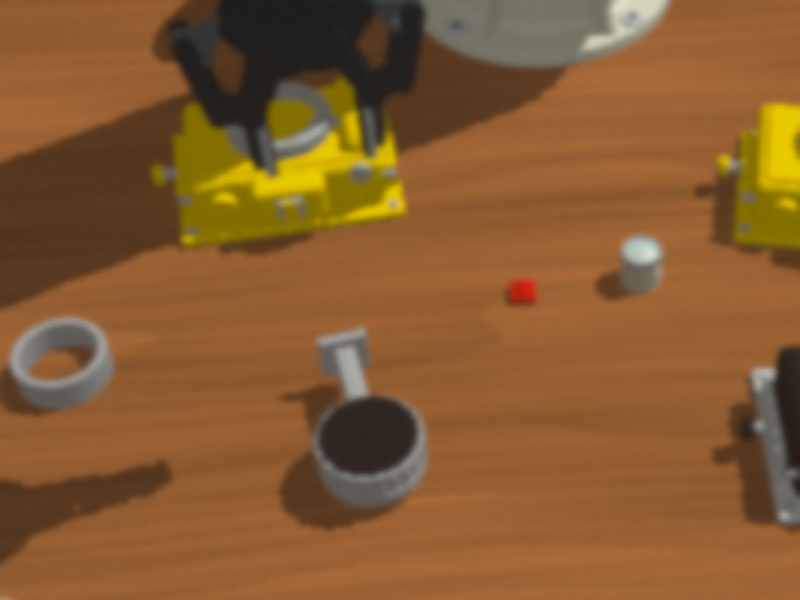

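The view from behind shows the open gripper (fingertips at about (265,160) and (372,140) in the crop) above and in line with the stem. I'll descend partway, then finish slowly.

>>> jog_arm([
  [0,0,0,2.5,-0.21,0.18,0.5],
  [0,0,0,3,0,0,0.5],
  [0,0,0,3,0,0,0.5],
  [0,0,0,3,0,0,0.5],
  [0,0,0,2.5,0,0,0.5],
  [0,0,0,1,0,0,0.5],
  [0,0,0,0,0,0,0.5],
])

```text
clock: 2.85
eef_pos: [496.9, -169.5, 48.8]
tcp_rot: [-2.048, 1.568, 2.864]
contact_force: [-0.5, 0.5, 0.9]
opening: 0.502
```

```bash
python3 - <<'E'
from h import *
go([499.8,-167,15],-78.5)
p,d=r.grab_frame('scene');cv2.imwrite('pics/s2.png',cv2.resize(p[190:310,170:330,::-1],(800,600)))
E
```

```text
psi now -78.52742672789317 pos [ 496.916 -169.541   48.777] F [-0.501  0.474  0.895] Tq [ 0.013 -0.084  0.013] open 0.5016226375444258
rotvec deg [-0.027 -0.076  0.147] shift cm (old axes) [ 3.377  0.342 -0.187] (new axes) [ 3.378  0.333 -0.191]
```

View pics/s2.png

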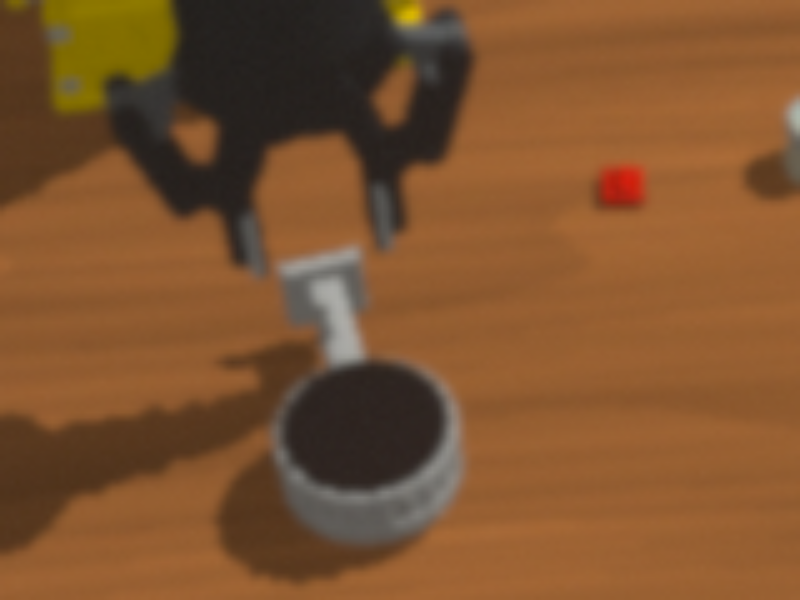

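The fingers straddle the stem line just above it. A small residual is left, so I'll go down with that correction.

>>> jog_arm([
  [0,0,0,0.8,0.33,-0.19,0.5],
  [0,0,0,1,0,0,0.5],
  [0,0,0,1,0,0,0.5],
  [0,0,0,0.5,0,0,0.5],
  [0,0,0,0,0,0,0.5],
  [0,0,0,0,0,0,0.5],
])

```text
clock: 3.5
eef_pos: [501.1, -166.7, 16.8]
tcp_rot: [-2.006, 1.57, 2.907]
contact_force: [0.4, -0.0, 0.7]
opening: 0.502
```

```bash
python3 - <<'E'
from h import *
p,d=r.grab_frame('scene');cv2.imwrite('pics/s3.png',cv2.resize(p[190:310,170:330,::-1],(800,600)))
go([499.8,-167,15],-78.5)
E
```

```text
psi now -78.4927367022899 pos [ 501.305 -166.818   16.991] F [ 0.275  0.621 -0.092] Tq [0.039 0.037 0.045] open 0.49865420639275715
rotvec deg [ 0.007  0.005 -0.005] shift cm (old axes) [ 0.199 -0.151 -0.012] (new axes) [ 0.199 -0.151 -0.012]
```

View pics/s3.png

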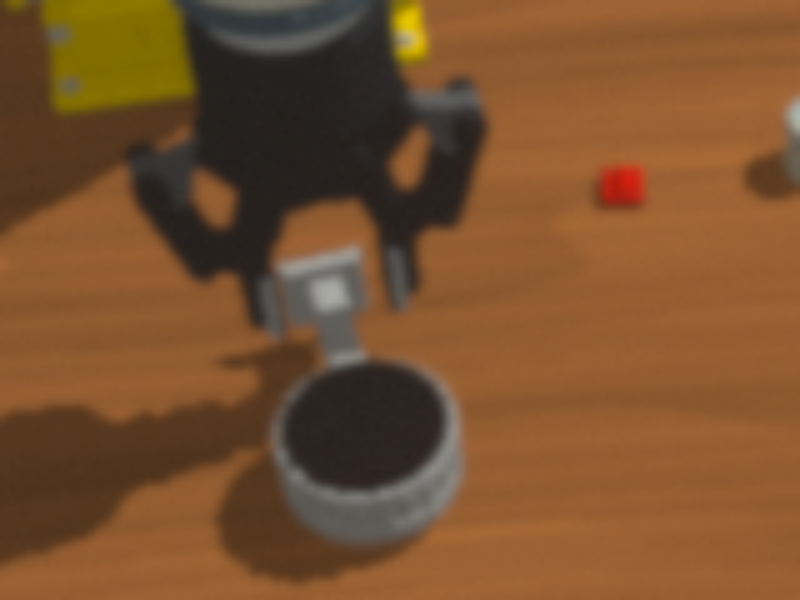

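```bash
python3 - <<'E'
from h import *
print(ray('scene',224,256,19),ray('scene',250,251.5,19))
j=np.array([.199,-.98,0])
for s in(-1,1): print(proj('scene',np.array([501.3,-166.8,17])+s*21*j), 'crop',(proj('scene',np.array([501.3,-166.8,17])+s*21*j)-[170,190])*5)
E
```

```text
[ 484.44  -195.061   19.   ] [ 477.166 -140.975   19.   ]
[247.692 259.52 ] crop [388.458 347.599]
[227.672 264.085] crop [288.362 370.425]
```

```bash
python3 - <<'E'
from h import *
p,d=r.grab_frame('scene');C=cloud('scene',d)
for u,v in[(223,245),(223,250),(224,253),(224,255),(224,257),(249,240),(249,245),(250,248),(250,250),(250,252),(236,248),(237,257)]:print(u,v,p[v,u],C[v,u])
q=C[225:270,215:262].reshape(-1,3)
for z0 in range(10,80,8):
    k=q[(q[:,2]>z0)&(q[:,2]<z0+8)&(q[:,1]<-185)]; k2=q[(q[:,2]>z0)&(q[:,2]<z0+8)&(q[:,1]>-150)]
    print(z0,len(k),k.mean(0) if len(k) else '',len(k2),k2.mean(0) if len(k2) else '')
E
```

```text
223 245 [69 63 59] [ 517.714 -187.505   89.909]
223 250 [85 83 79] [ 518.741 -189.165   76.515]
224 253 [88 86 82] [ 519.419 -188.244   68.204]
224 255 [92 87 81] [ 515.088 -189.689   57.271]
224 257 [118  90  70] [ 515.905 -190.308   52.149]
249 240 [73 71 69] [ 507.137 -137.434   87.493]
249 245 [85 84 81] [ 506.575 -138.772   72.225]
250 248 [88 83 78] [ 509.316 -137.361   66.137]
250 250 [100  88  79] [ 507.622 -138.023   58.212]
250 252 [126  87  59] [ 462.259 -142.368    0.408]
236 248 [171 172 167] [ 485.296 -167.717   42.273]
237 257 [93 92 88] [ 509.77  -165.619   42.146]
10 2 [ 475.942 -186.205   16.182] 0 
18 3 [ 476.297 -187.302   21.529] 0 
26 5 [ 475.244 -187.366   29.255] 0 
34 2 [ 477.642 -186.781   37.257] 19 [ 533.958 -134.611   40.711]
42 7 [ 477.112 -186.54    46.639] 78 [ 537.887 -138.803   44.153]
50 8 [ 515.976 -189.674   55.235] 8 [ 502.754 -139.486   55.149]
58 15 [ 515.829 -190.721   61.502] 23 [ 503.964 -137.783   62.389]
66 19 [ 515.68  -191.876   69.377] 19 [ 504.519 -137.17    69.92 ]
74 17 [ 515.385 -192.094   77.393] 23 [ 503.556 -137.075   78.42 ]
```

```bash
python3 - <<'E'
from h import *
p,d=r.grab_frame('scene');C=cloud('scene',d); print(r.sense()['eef_pos'])
for v in range(246,266,2): print(v,[ '%d/%d'%(C[v,u,2],C[v,u,0]) for u in range(220,256,2)])
p,d=r.grab_frame('top');C=cloud('top',d);cv2.imwrite('pics/t3.png',cv2.resize(p[180:300,320:480,::-1],(800,600)))
E
```

```text
[ 501.446 -166.852   17.194]
246 ['88/518', '86/517', '87/518', '35/471', '42/478', '41/478', '39/476', '42/479', '40/478', '40/478', '35/474', '32/472', '0/442', '0/444', '69/506', '70/507', '63/502', '61/500']
248 ['78/514', '79/516', '77/514', '0/444', '36/478', '32/475', '41/483', '41/484', '39/482', '41/485', '28/474', '29/475', '0/448', '0/449', '65/508', '62/506', '56/500', '2/453']
250 ['71/513', '70/513', '75/517', '0/450', '31/479', '27/476', '32/481', '40/488', '41/490', '42/491', '21/473', '21/473', '-1/453', '-1/453', '58/507', '57/506', '0/457', '0/457']
252 ['67/515', '65/513', '70/518', '65/515', '25/479', '22/477', '24/479', '42/496', '42/496', '41/496', '15/473', '1/461', '1/461', '-1/460', '0/460', '0/461', '-1/461', '0/462']
254 ['61/515', '60/514', '61/515', '62/517', '16/477', '20/481', '19/480', '42/501', '40/500', '40/500', '41/501', '-2/463', '-1/465', '0/466', '-1/465', '0/466', '-1/467', '-1/466']
256 ['-1/465', '1/468', '54/515', '54/515', '0/468', '0/468', '0/470', '39/503', '39/504', '39/505', '42/508', '-1/470', '0/471', '1/473', '0/473', '-2/470', '-2/471', '0/473']
258 ['-3/470', '-1/471', '0/473', '2/476', '-1/473', '-1/473', '0/474', '23/495', '41/511', '41/511', '38/509', '0/477', '0/477', '-1/476', '3/481', '-1/477', '-2/476', '0/479']
260 ['0/478', '0/478', '0/478', '-1/478', '0/479', '-2/478', '0/481', '-1/479', '41/517', '39/515', '43/519', '39/516', '0/483', '-2/481', '0/484', '-1/482', '-2/482', '2/487']
262 ['-1/482', '-1/482', '0/485', '-2/483', '0/486', '0/486', '0/485', '-2/484', '39/520', '41/522', '42/524', '40/522', '42/524', '42/524', '42/525', '38/522', '0/491', '2/493']
264 ['0/490', '0/490', '1/491', '-2/488', '-2/488', '1/492', '1/492', '43/528', '45/531', '44/530', '43/530', '45/531', '44/531', '42/530', '44/532', '45/533', '45/533', '45/534']
```

View pics/t3.png

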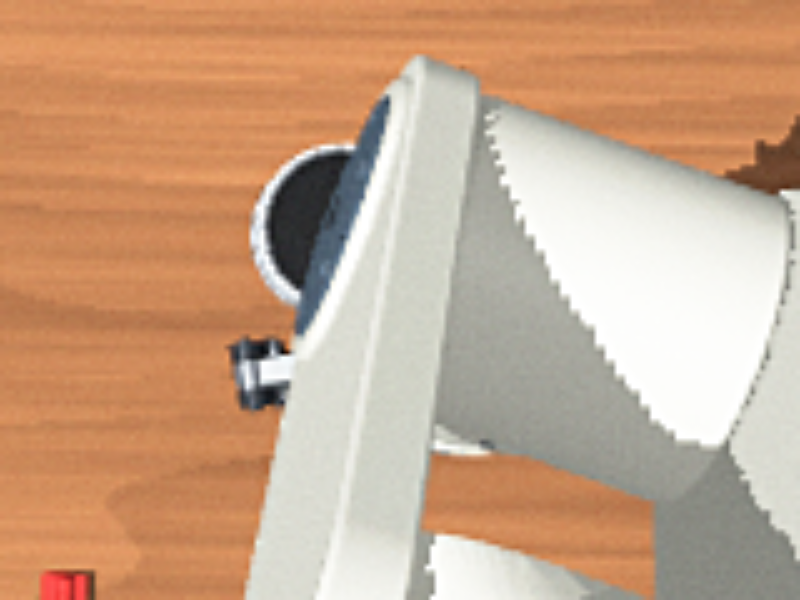

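The depth image puts the fingertips at z≈50, while the reported TCP is at 17. Part of that would be the pads' swing-back when open. I'll narrow the fingers to 0.28, still wider than the stem, and look again before gripping.

>>> jog_arm([
  [0,0,0,0,-0.15,0,0.28],
  [0,0,0,0,0,0,0.28],
  [0,0,0,0,0,0,0.28],
  [0,0,0,0,0,0,0.28],
])

```text
clock: 4.1
eef_pos: [499.7, -167.1, 16.9]
tcp_rot: [1.072, 1.571, -0.298]
contact_force: [0.2, -0.5, 0.4]
opening: 0.281
```

```bash
python3 - <<'E'
from h import *
p,d=r.grab_frame('scene');C=cloud('scene',d)
cv2.imwrite('pics/s4.png',cv2.resize(p[190:310,170:330,::-1],(800,600)))
go([499.8,-167,15],-78.5)
for v in range(240,266,2): print(v,[ '%d/%d'%(C[v,u,2],C[v,u,0]) for u in range(220,256,2)])
E
```

```text
psi now -78.49240350929136 pos [ 499.739 -167.108   16.922] F [-1.143 -0.193  1.032] Tq [-0.001  0.006  0.023] open 0.2846237929717313
rotvec deg [ 0.008  0.004 -0.004] shift cm (old axes) [ 0.192  0.008 -0.009] (new axes) [ 0.192  0.008 -0.009]
240 ['99/512', '99/513', '102/516', '98/513', '98/513', '-3/419', '0/423', '-1/422', '0/423', '48/469', '45/466', '85/504', '88/507', '90/509', '82/502', '-4/422', '1/429', '-2/425']
242 ['92/511', '92/512', '98/518', '94/514', '96/516', '47/472', '46/471', '48/473', '47/473', '47/473', '44/471', '81/505', '84/508', '76/502', '76/502', '0/432', '0/433', '1/435']
244 ['-1/431', '86/511', '87/512', '90/516', '86/513', '47/478', '46/476', '43/475', '43/475', '38/471', '39/472', '72/503', '77/507', '71/502', '71/502', '-1/437', '0/438', '0/439']
246 ['0/439', '0/438', '79/511', '78/510', '81/513', '82/514', '43/479', '39/477', '41/479', '40/478', '33/473', '61/498', '72/508', '67/504', '64/501', '1/445', '1/446', '0/445']
248 ['0/443', '0/444', '74/512', '73/510', '74/512', '75/513', '40/483', '42/485', '40/483', '42/485', '27/473', '27/473', '64
[... 785 characters left out ...]
', '0/473', '-2/471', '0/473', '0/474', '0/473', '-1/473', '22/495', '39/510', '41/512', '40/511', '0/476', '2/479', '0/477', '-1/476', '0/478', '0/478', '-1/478']
260 ['-4/474', '-1/477', '0/479', '-3/476', '1/481', '-1/478', '0/480', '-1/480', '41/517', '39/516', '40/517', '38/515', '0/483', '0/484', '-1/482', '0/483', '-2/482', '0/485']
262 ['0/483', '0/483', '-1/483', '0/485', '2/487', '1/487', '-1/484', '-1/485', '39/520', '41/522', '44/525', '44/525', '42/524', '43/526', '44/526', '40/524', '0/490', '0/490']
264 ['0/489', '-3/487', '-2/488', '-1/489', '0/491', '0/491', '0/491', '43/529', '46/531', '45/531', '42/528', '43/530', '45/532', '44/531', '46/534', '42/531', '41/530', '45/534']
```

View pics/s4.png

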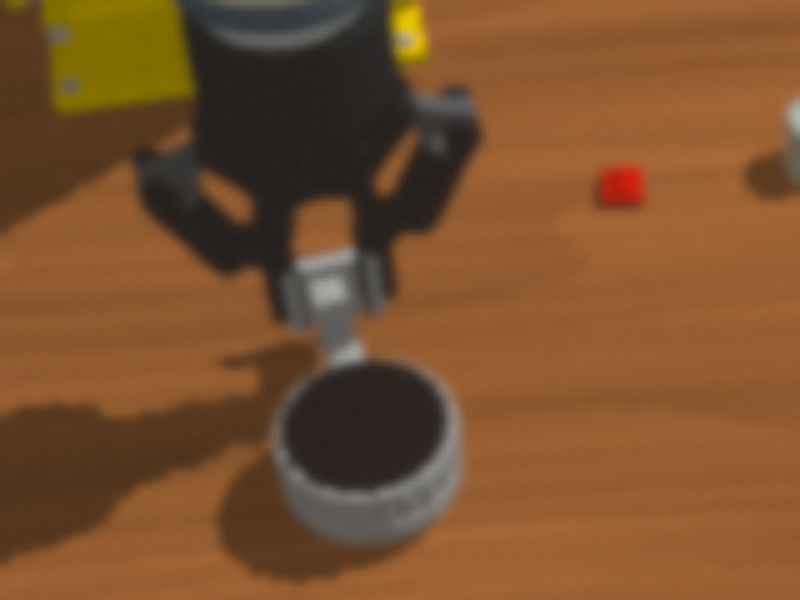

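Even allowing for the swing, the tips look about 33 mm higher than the reported TCP. Closing gently here will settle it: either the fingers stop on the 14 mm stem (about 0.16) or they close to 0.

>>> jog_arm([
  [0,0,0,0,0,0,0.05],
  [0,0,0,0,0,0,0.05],
  [0,0,0,0,0,0,0.05],
  [0,0,0,0,0,0,0.05],
  [0,0,0,0,0,0,0.05],
], force=25)

```text
clock: 4.65
eef_pos: [499.7, -167.1, 16.9]
tcp_rot: [1.001, 1.571, -0.369]
contact_force: [-0.3, -0.0, 0.1]
opening: 0.048
```

```bash
python3 - <<'E'
from h import *
p,d=r.grab_frame('scene');C=cloud('scene',d)
cv2.imwrite('pics/s5.png',cv2.resize(p[190:310,170:330,::-1],(800,600)))
go([499.8,-167,15],-78.5)
E
```

```text
psi now -78.49327866133443 pos [ 499.706 -167.076   16.892] F [-0.289 -0.401  0.147] Tq [ 0.015 -0.067  0.012] open 0.05190123143775802
rotvec deg [ 0.007 -0.     0.001] shift cm (old axes) [ 0.189  0.011 -0.006] (new axes) [ 0.189  0.011 -0.006]
```

View pics/s5.png

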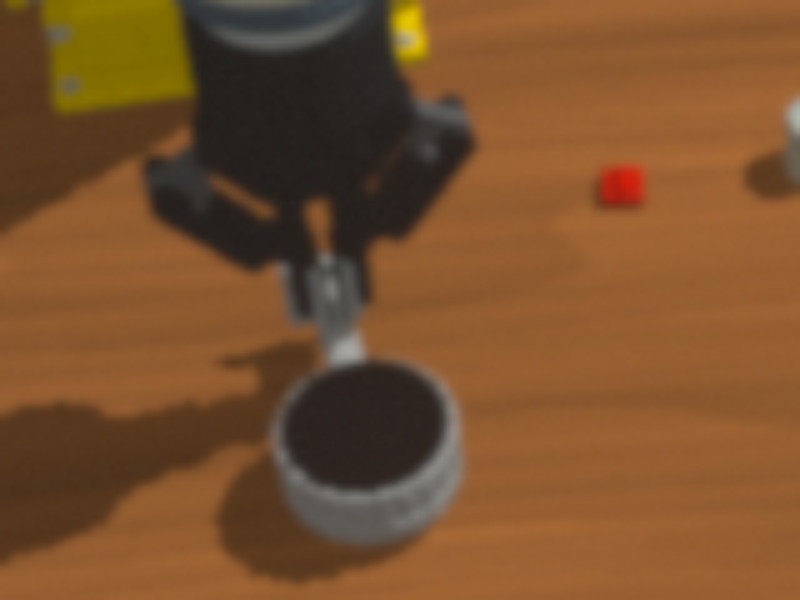

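The fingers closed to 0.05 above the stem, touching nothing. The true fingertips are therefore about 33 mm higher than the reported TCP, an offset along the tool axis, so I'll go by the cameras and contact from here. I'll reopen and go down about 34 mm more in careful stages.

>>> jog_arm([
  [0,0,0,0,0,0,0.45],
  [0,0,0,0,0,0,0.45],
  [0,0,0,0,0,0,0.45],
  [0,0,0,0.5,0,0,0.45],
  [0,0,0,0.7,0,0,0.45],
  [0,0,0,0.7,0,0,0.45],
  [0,0,0,0.4,0,0,0.45],
  [0,0,0,0,0,0,0.45],
], force=60)

```text
clock: 5.5
eef_pos: [499.1, -166.8, -7.0]
tcp_rot: [-2.094, 1.569, 2.819]
contact_force: [-0.2, 0.2, 0.0]
opening: 0.453
```

```bash
python3 - <<'E'
from h import *
p,d=r.grab_frame('scene');C=cloud('scene',d)
cv2.imwrite('pics/s6.png',cv2.resize(p[190:310,170:330,::-1],(800,600)))
go([499.8,-167,-17],-78.5)
for v in range(250,272): print(v,[ '%d/%d'%(C[v,u,2],C[v,u,0]) for u in range(220,256,2)])
E
```

```text
psi now -78.49168970966788 pos [ 499.374 -166.957   -6.628] F [-0.489 -0.858  1.118] Tq [0.027 0.024 0.028] open 0.4504399021711801
rotvec deg [ 0.008 -0.027  0.047] shift cm (old axes) [1.037 0.042 0.013] (new axes) [1.037 0.041 0.013]
250 ['72/514', '74/516', '78/520', '72/516', '29/477', '30/479', '31/480', '39/488', '41/490', '43/492', '22/473', '19/471', '0/455', '37/488', '55/504', '56/505', '48/499', '0/456']
251 ['67/512', '70/515', '72/517', '68/514', '26/478', '24/477', '25/478', '41/492', '42/493', '36/488', '22/476', '18/473', '2/460', '31/485', '54/506', '53/506', '45/499', '1/460']
252 ['63/512', '70/518', '69/517', '64/514', '24/478', '25/480', '20/476', '42/495', '40/494', '38/493', '15/473', '-1/459', '0/459', '0/460', '51/507', '49/505', '46/502', '0/462']
253 ['0/458', '66/517', '64/515', '61/513', '24/481', '18/477', '16/475', '40/496', '40/497', '42/499', '39/497', '0/463', '1/464', '1/465', '46/505', '47/506', '41/501', '-1/464']
254 ['0/461', '59/513', '56/511', '60/515', '14/475', '15/477', '15/477', '39/498', '40/500', '39/499', '38/499', '-2/463', '0/466', '
[... 2418 characters left out ...]
0', '0/501', '-1/500', '42/537', '44/539', '45/540', '45/540', '44/541', '41/538', '44/541', '43/541', '45/542', '43/541', '44/543', '43/542', '42/542']
269 ['0/503', '-1/502', '-2/502', '0/503', '38/536', '46/543', '42/540', '43/541', '44/542', '43/542', '46/544', '42/542', '44/544', '44/545', '42/543', '43/544', '44/545', '42/544']
270 ['-2/503', '-1/504', '0/506', '3/509', '42/542', '43/543', '46/546', '43/544', '42/543', '44/545', '43/545', '44/546', '45/547', '43/546', '45/548', '42/546', '42/546', '43/548']
271 ['0/508', '1/510', '0/508', '-1/508', '46/547', '46/548', '43/546', '43/546', '45/548', '45/549', '43/547', '43/548', '45/550', '44/549', '45/550', '44/550', '46/552', '41/549']
```

View pics/s6.png

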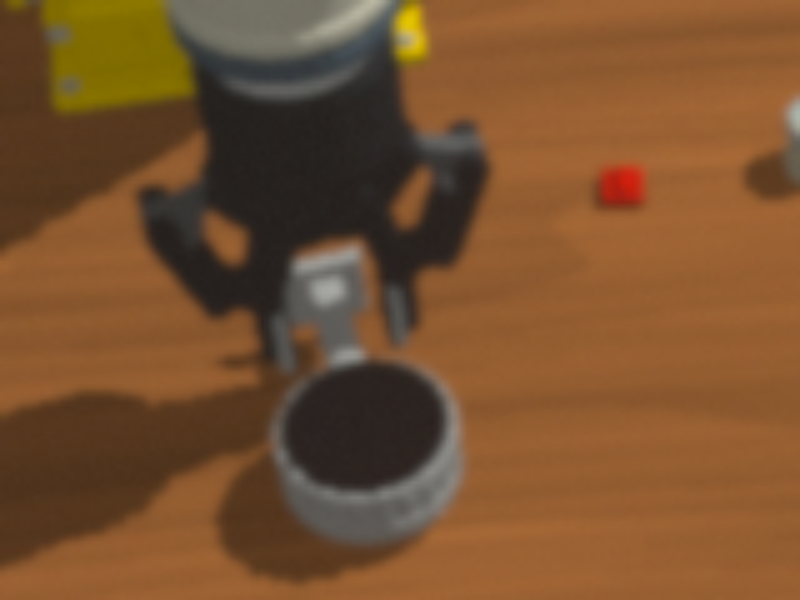

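>>> jog_arm([
  [0,0,0,0.5,0.04,0,0.45],
  [0,0,0,0.5,0,0,0.45],
  [0,0,0,0.1,0,0,0.45],
  [0,0,0,0,0,0,0.45],
  [0,0,0,0,0,0,0.0],
  [0,0,0,0,0,0,0.0],
  [0,0,0,0,0,0,0.0],
  [0,0,0,0,0,0,0.0],
  [0,0,0,0,0,0,0.0],
  [0,0,0,0,0,0,0.0],
], force=70)

```text
clock: 6.55
eef_pos: [500.2, -167.0, -16.9]
tcp_rot: [1.065, 1.571, -0.305]
contact_force: [-2.5, 1.0, 5.1]
opening: 0.149
```

```bash
python3 - <<'E'
from h import *
p,d=r.grab_frame('scene');C=cloud('scene',d)
cv2.imwrite('pics/s7.png',cv2.resize(p[190:310,170:330,::-1],(800,600)))
go([499.8,-167,-17],-78.5)
E
```

```text
psi now -78.49315444391091 pos [ 500.153 -166.997  -16.926] F [-1.777  0.966  4.887] Tq [0.153 0.114 0.041] open 0.15372318393696993
rotvec deg [ 0.007  0.003 -0.007] shift cm (old axes) [ 0.007 -0.035 -0.007] (new axes) [ 0.007 -0.035 -0.007]
```

View pics/s7.png

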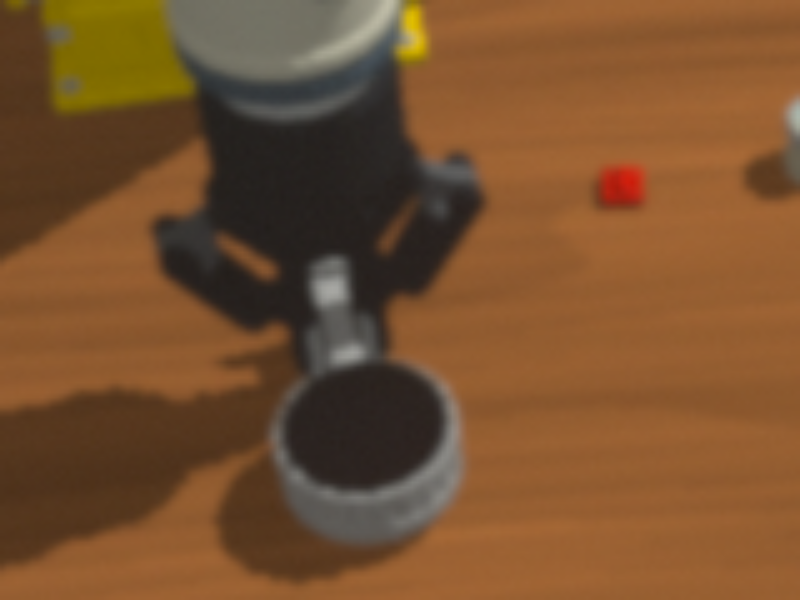

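The grip is firm: opening 0.15, about 13 mm on the 14 mm stem. With the nose on the table the reported z is -16.9, so home should read about 39.1. I'll lift now.

>>> jog_arm([
  [0,0,0,-0.3,0,0,0.0],
  [0,0,0,-0.7,0,0,0.0],
  [0,0,0,-1.5,0,0,0.0],
  [0,0,0,-2.5,0,0,0.0],
  [0,0,0,-2.5,0,0,0.0],
  [0,0,0,-2.5,0,0,0.0],
  [0,0,0,-2,0,0,0.0],
  [0,0,0,0,0,0,0.0],
  [0,0,0,0,0,0,0.0],
], force=90)

```text
clock: 7.5
eef_pos: [499.9, -166.9, 102.7]
tcp_rot: [0.751, 1.571, -0.619]
contact_force: [0.5, 0.0, -4.4]
opening: 0.145
```

```bash
python3 - <<'E'
from h import *
go([528.2,151.3,103],-37.2)
p,d=r.grab_frame('scene');cv2.imwrite('pics/s8.png',p[::,:,::-1])
E
```

```text
psi now -78.49265045772535 pos [ 499.865 -166.937  102.697] F [ 0.482  0.027 -4.404] Tq [-0.027  0.214  0.007] open 0.1452251323897612
rotvec deg [-41.293   0.011  -0.004] shift cm (old axes) [ -0.033   9.125 -30.619] (new axes) [ -0.03   27.062 -16.984]
```

View pics/s8.png

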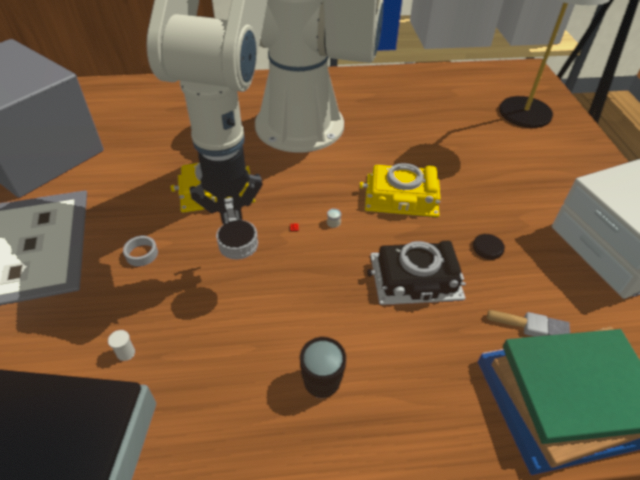

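The adapter is lifted level; it shows at (237,238) with its shadow at (192,300), and the weight reads 4.4 N. Next I'll turn it to the index yaw and carry it over the mount.

>>> jog_arm([
  [-6.88,0,0,0,0,0,0.0],
  [-6.88,0,0,0,0,0,0.0],
  [-6.88,0,0,0,0,0,0.0],
  [-6.88,0,0,0,0,0,0.0],
  [-6.88,0,0,0,0,0,0.0],
  [-6.88,0,0,0,0,0,0.0],
  [0,0,0,0,1.2,-0.75,0.0],
  [0,0,0,0,2.4,-1.5,0.0],
  [0,0,0,0,2.5,-1.57,0.0],
  [0,0,0,0,2.5,-1.57,0.0],
  [0,0,0,0,2.5,-1.57,0.0],
  [0,0,0,0,2.5,-1.57,0.0],
  [0,0,0,0,2.5,-1.57,0.0],
  [0,0,0,0,2.5,-1.57,0.0],
  [0,0,0,0,2.5,-1.57,0.0],
  [0,0,0,0,2.5,-1.57,0.0],
  [0,0,0,0,2.4,-1.5,0.0],
  [0,0,0,0,1.06,-0.67,0.0],
  [0,0,0,0,0,0,0.0],
  [0,0,0,0,0,0,0.0],
])

```text
clock: 9.55
eef_pos: [527.7, 150.9, 102.2]
tcp_rot: [-2.021, 1.569, -2.671]
contact_force: [-0.1, 0.5, -3.3]
opening: 0.14
```

```bash
python3 - <<'E'
from h import *
for n in('scene','top'):
    p,d=r.grab_frame(n);np.savez(n+'9.npz',p=p,d=d);cv2.imwrite(f'pics/{n}9.png',p[::,:,::-1])
a=cv2.imread('pics/scene9.png')[170:320,340:500];b=cv2.imread('pics/top9.png')[130:280,130:290]
cv2.imwrite('pics/c9.png',np.hstack([cv2.resize(a,(400,375)),cv2.resize(b,(400,375))]))
go([528.2,151.3,103],-37.2)
E
```

```text
psi now -37.28838036973512 pos [528.01  150.288 102.489] F [ 0.228 -0.118 -3.548] Tq [-0.137  0.103 -0.016] open 0.14369911676771216
rotvec deg [-0.088 -0.028  0.058] shift cm (old axes) [-0.051  0.092 -0.046] (new axes) [-0.051  0.092 -0.046]
```

View pics/c9.png

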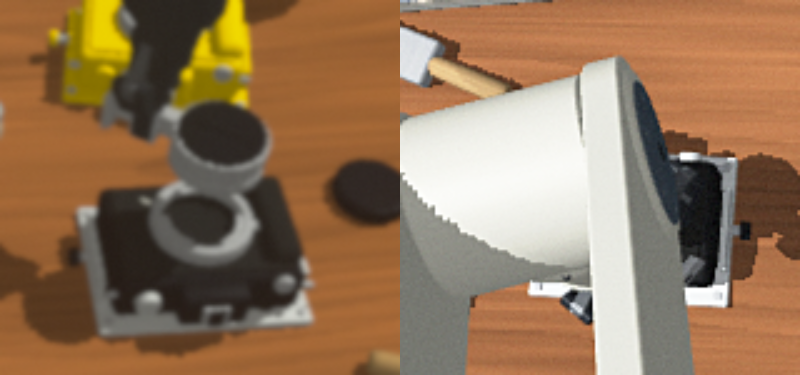

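The adapter is held above the mount in both views; in the scene crop the disc is at about (220,135) over the ring at (203,218). I'll refine the relative offset from the edges that aren't biased by the ring's wall.

```bash
python3 - <<'E'
from h import *
from scipy.optimize import least_squares
def circ(P,rad=None):
    f=lambda x:np.hypot(P[:,0]-x[0],P[:,1]-x[1])-(rad or x[2])
    s=least_squares(f,[*P.mean(0),35],loss='soft_l1',f_scale=1);return s.x,np.std(f(s.x))
def onplane(n,uv,z): return np.array([ray(n,u,v,z)[:2] for u,v in uv])
for n,cam,win in(('top',(218,217),26),('scene',(420,258),30)):
    p=np.load(n+'0.npz')['p'];g=cv2.cvtColor(p,cv2.COLOR_RGB2GRAY).astype(np.float32)
    K,cp,M=cal(n); c=np.array([562.8,197.5])
    view=cp[:2]-c; va=np.arctan2(view[1],view[0])
    for name,r0,r1,sg,z in(('outer',34,47,-1,68),('inner',26,38,1,68)):
        E=[]
        for a in np.radians(np.arange(0,360,4)):
            away=np.cos(a-va)
            if name=='outer' and away>-0.0: continue
            if name=='inner' and away<0.0: continue   # near-side inner edge: top edge is visible
            rr=np.arange(r0,r1,.25); uv=np.array([proj(n,[c[0]+q*np.cos(a),c[1]+q*np.sin(a),z]) for q in rr]).astype(np.float32)
            val=cv2.remap(g,uv[:,0].reshape(1,-1),uv[:,1].reshape(1,-1),cv2.INTER_LINEAR).ravel()
            gr=sg*np.gradient(cv2.GaussianBlur(val.reshape(1,-1),(0,0),3).ravel())
            k=gr.argmax()
            if gr[k]>3: E.append((a,rr[k]))
        E=np.array(E);P=c+E[:,1:]*np.c_[np.cos(E[:,0]),np.sin(E[:,0])]
        print(n,name,len(P),'free',circ(P),'r40' ,circ(P,40) if name=='outer' else '', 'radii',E[::4,1])
for f,A,z in(('0',[557,-155.5],44),('9',[563,196.6],44+102.5+16.9)):
  for n in('top','scene'):
    if f=='9' and n=='top': continue
    p=np.load(n+f+'.npz')['p'];g=cv2.cvtColor(p,cv2.COLOR_RGB2GRAY).astype(np.float32)
    c=np.array(A,float);E=[]
    for a in np.radians(np.arange(0,360,4)):
        rr=np.arange(22,40,.25); uv=np.array([proj(n,[c[0]+q*np.cos(a),c[1]+q*np.sin(a),z]) for q in rr]).astype(np.float32)
        val=cv2.remap(g,uv[:,0].reshape(1,-1),uv[:,1].reshape(1,-1),cv2.INTER_LINEAR).ravel()
        gr=np.gradient(cv2.GaussianBlur(val.reshape(1,-1),(0,0),3).ravel());k=gr.argmax()
        if gr[k]>2:E.append((a,rr[k]))
    E=np.array(E);P=c+E[:,1:]*np.c_[np.cos(E[:,0]),np.sin(E[:,0])]
    print('adapter bore',f,n,len(P),circ(P))
E
```

```text
top outer 45 free (array([561.815, 196.632,  39.886]), np.float64(0.6846290942350589)) r40 (array([561.753, 196.496,  35.   ]), np.float64(0.6917818304107043)) radii [38.75 38.   38.25 38.5  38.5  41.   38.25 39.25 39.5  40.25 39.25 39.  ]Traceback (most recent call last):
  File "<stdin>", line 17, in <module>
  File "h.py", line 10, in proj
    K,p,M=cal(n); q=K@(M.T@(np.asarray(X,float)-p)); return q[:2]/q[2]
          ~~~^^^
  File "h.py", line 6, in cal
    c=r.get_calibration(n); return c['mtx'],np.array(c['position']),R.from_euler('xyz',c['rotation']).as_matrix()
ValueError: time passes only in moves, steps and waits
```

```bash
python3 - <<'E'
import re
s=open('h.py').read().replace("def cal(n):","import functools\n@functools.lru_cache(None)\ndef cal(n):")
open('h.py','w').write(s)
E
cat > m.py <<'E'
from h import *
from scipy.optimize import least_squares
def circ(P,rad=None):
    f=lambda x:np.hypot(P[:,0]-x[0],P[:,1]-x[1])-(rad or x[2])
    s=least_squares(f,[*P.mean(0),35],loss='soft_l1',f_scale=1);return s.x,np.std(f(s.x))
def edge(n,f,c,z,r0,r1,sg,keep,thr=3):
    p=np.load(n+f+'.npz')['p'];g=cv2.cvtColor(p,cv2.COLOR_RGB2GRAY).astype(np.float32)
    c=np.array(c,float);v=cal(n)[1][:2]-c;va=np.arctan2(v[1],v[0]);E=[]
    for a in np.radians(np.arange(0,360,4)):
        if keep and keep*np.cos(a-va)<0: continue
        rr=np.arange(r0,r1,.25); uv=np.array([proj(n,[c[0]+q*np.cos(a),c[1]+q*np.sin(a),z]) for q in rr]).astype(np.float32)
        val=cv2.remap(g,uv[:,0].reshape(1,-1),uv[:,1].reshape(1,-1),cv2.INTER_LINEAR).ravel()
        gr=sg*np.gradient(cv2.GaussianBlur(val.reshape(1,-1),(0,0),3).ravel());k=gr.argmax()
        if gr[k]>thr:E.append((a,rr[k]))
    E=np.array(E);return c+E[:,1:]*np.c_[np.cos(E[:,0]),np.sin(E[:,0])]
E
python3 - <<'E'
from m import *
for n in('top','scene'):
    P=edge(n,'0',[562.8,197.5],68,34,47,-1,-1);print(n,'outer far',len(P),circ(P),circ(P,40))
    P=edge(n,'0',[557,-155.5],44,22,40,1,0,2);print(n,'bore0',len(P),circ(P))
P=edge('scene','9',[563,196.6],44+102.5+16.9,22,40,1,0,2);print('bore9',len(P),circ(P))
E
```

```text
top outer far 45 (array([561.815, 196.632,  39.886]), np.float64(0.6846290942350589)) (array([561.753, 196.496,  35.   ]), np.float64(0.6917818304107043))
top bore0 90 (array([ 555.911, -155.55 ,   32.533]), np.float64(0.35536457313433883))
scene outer far 25 (array([565.111, 197.834,  40.702]), np.float64(0.7539286426178265)) (array([563.976, 198.128,  35.   ]), np.float64(0.855181584315836))
scene bore0 85 (array([ 557.726, -154.425,   31.784]), np.float64(0.39706979565791095))
bore9 89 (array([565.038, 195.846,  32.085]), np.float64(0.506121295385163))
```

The relative estimates agree to about 1 mm, giving a target of about (528.2,150.7), and the tool is essentially there. I'll lower to just above the ring.

>>> jog_arm([
  [0,0,0,0.5,0.04,0,0.0],
  [0,0,0,1,0,0,0.0],
  [0,0,0,1,0,0,0.0],
  [0,0,0,1,0,0,0.0],
  [0,0,0,0.7,0,0,0.0],
  [0,0,0,0.4,0,0,0.0],
  [0,0,0,0,0,0,0.0],
  [0,0,0,0,0,0,0.0],
  [0,0,0,0,0,0,0.0],
])

```text
clock: 10.55
eef_pos: [529.1, 151.7, 57.3]
tcp_rot: [0.927, 1.57, 0.278]
contact_force: [0.2, 0.1, -4.0]
opening: 0.144
```

```bash
python3 - <<'E'
from m import *
n='scene';p,d=r.grab_frame(n);np.savez(n+'10.npz',p=p,d=d)
cv2.imwrite('pics/c10.png',cv2.resize(p[190:310,340:500,::-1],(800,600)))
go([528.15,150.7,39],-37.2)
z=r.sense()['eef_pos'][2]
P=edge('scene','10',[563,196.6],44+z+16.9,22,40,1,0,2);print('bore10',len(P),circ(P))
E
```

```text
psi now -37.21266419186579 pos [529.157 151.633  57.306] F [-0.551 -0.63  -3.389] Tq [-0.144  0.127 -0.02 ] open 0.14357010937097345
rotvec deg [-0.013  0.03  -0.039] shift cm (old axes) [ 1.831 -0.136 -0.025] (new axes) [ 1.831 -0.135 -0.024]
bore10 90 (array([565.625, 196.752,  32.074]), np.float64(0.5877624517295285))
```

View pics/c10.png

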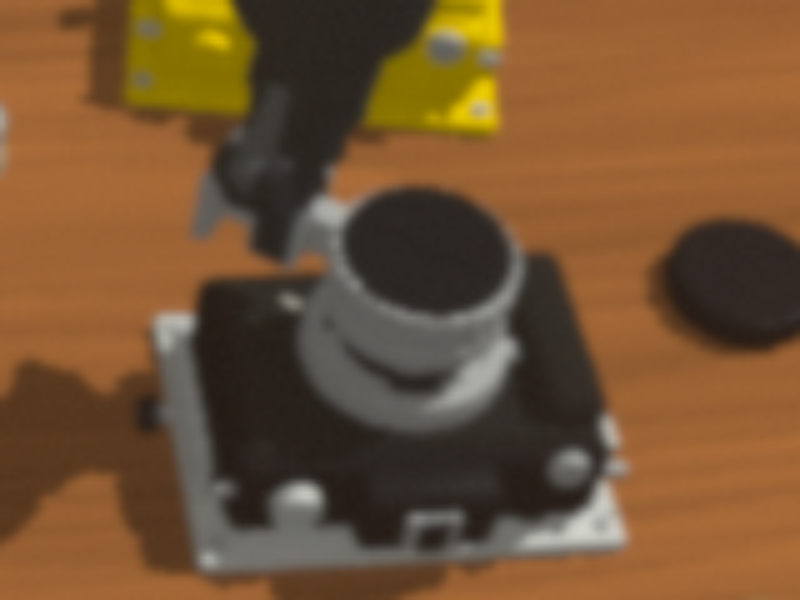

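>>> jog_arm([
  [0,0,0,0.1,-0.1,0,0.0],
  [0,0,0,0.2,0,0,0.0],
  [0,0,0,0.2,0,0,0.0],
  [0,0,0,0.1,0,0,0.0],
  [0,0,0,0.1,0,0,0.0],
  [0,0,0,0,0,0,0.0],
  [0,0,0,0,0,0,0.0],
])

```text
clock: 11.3
eef_pos: [528.2, 150.7, 49.9]
tcp_rot: [-2.334, 1.571, -2.984]
contact_force: [0.3, 0.4, -3.1]
opening: 0.145
```

```bash
python3 - <<'E'
from h import *
go([528.15,150.7,39],-37.2)
E
```

```text
psi now -37.21460537477419 pos [528.194 150.726  49.856] F [ 0.344  0.414 -3.068] Tq [-0.129  0.109  0.041] open 0.14462324002831148
rotvec deg [-0.015 -0.002  0.002] shift cm (old axes) [ 1.086 -0.005 -0.002] (new axes) [ 1.086 -0.005 -0.002]
```

>>> jog_arm([
  [0,0,0,0.1,0,0,0.0],
  [0,0,0,0.1,0,0,0.0],
  [0,0,0,0.1,0,0,0.0],
  [0,0,0,0,0,0,0.0],
])

```text
clock: 11.7
eef_pos: [528.1, 150.7, 46.8]
tcp_rot: [-2.253, 1.571, -2.903]
contact_force: [-0.7, -0.3, -2.5]
opening: 0.146
```

>>> jog_arm([
  [0,0,0,0.1,0,0,0.0],
  [0,0,0,0.1,0,0,0.0],
  [0,0,0,0,0,0,0.0],
])

```text
clock: 12.0
eef_pos: [528.1, 150.7, 44.7]
tcp_rot: [-2.407, 1.571, -3.057]
contact_force: [-0.0, -1.1, -3.3]
opening: 0.142
```

>>> jog_arm([
  [0,0,0,0.1,0,0,0.0],
  [0,0,0,0.1,0,0,0.0],
  [0,0,0,0,0,0,0.0],
])

```text
clock: 12.3
eef_pos: [528.1, 150.7, 42.7]
tcp_rot: [-2.414, 1.571, -3.064]
contact_force: [0.2, 0.8, -3.1]
opening: 0.151
```

```bash
python3 - <<'E'
from h import *
go([528.15,150.7,39],-37.2)
p,d=r.grab_frame('scene')
cv2.imwrite('pics/c11.png',cv2.resize(p[190:310,340:500,::-1],(800,600)))
E
```

```text
psi now -37.21275796049836 pos [528.095 150.737  42.743] F [ 0.216  0.757 -3.051] Tq [-0.081  0.043 -0.008] open 0.15076462607770427
rotvec deg [-0.013 -0.007  0.007] shift cm (old axes) [0.374 0.    0.007] (new axes) [0.374 0.    0.007]
```

View pics/c11.png

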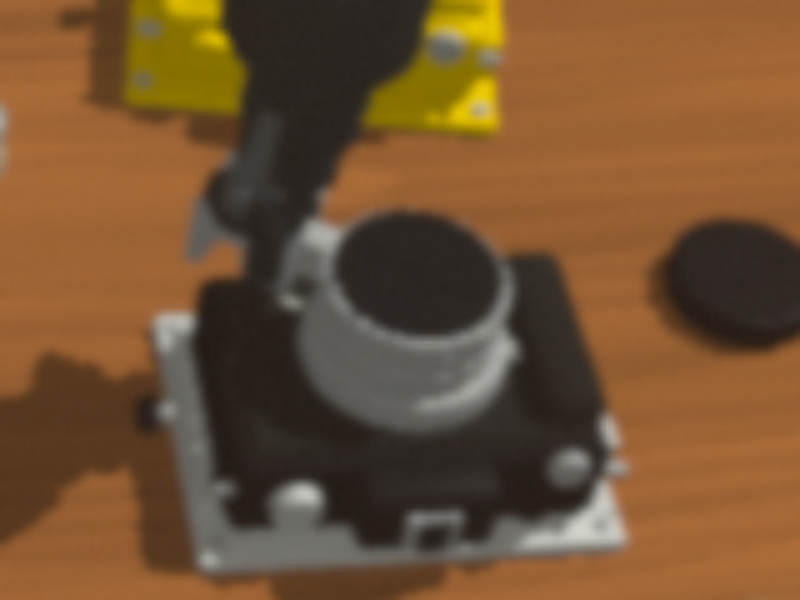

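The picture shows the adapter nearly down in the ring, with no added load. I'll continue gently.

>>> jog_arm([
  [0,0,0,0.1,0,0,0.0],
  [0,0,0,0.05,0,0,0.0],
  [0,0,0,0,0,0,0.0],
])

```text
clock: 12.65
eef_pos: [528.0, 150.6, 41.3]
tcp_rot: [-2.11, 1.57, -2.759]
contact_force: [-0.9, 0.0, -3.7]
opening: 0.14
```

```bash
python3 - <<'E'
from h import *
go([528.15,150.7,39],-37.2)
E
```

```text
psi now -37.21569892601348 pos [528.046 150.648  41.26 ] F [-0.925  0.021 -3.673] Tq [-0.207  0.103  0.015] open 0.14000374671903587
rotvec deg [-0.016 -0.009  0.015] shift cm (old axes) [0.226 0.011 0.005] (new axes) [0.226 0.01  0.005]
```

>>> jog_arm([
  [0,0,0,0.07,0,0,0.0],
  [0,0,0,0.05,0,0,0.0],
  [0,0,0,0,0,0,0.0],
])

```text
clock: 12.95
eef_pos: [528.1, 150.7, 40.1]
tcp_rot: [-2.238, 1.571, -2.888]
contact_force: [0.1, 0.7, -2.5]
opening: 0.143
```

```bash
python3 - <<'E'
from h import *
go([528.15,150.7,39],-37.2)
E
```

```text
psi now -37.21090377537852 pos [528.106 150.716  40.11 ] F [ 0.119  0.719 -2.538] Tq [-0.15   0.066  0.023] open 0.14309130855783317
rotvec deg [-0.011 -0.005  0.006] shift cm (old axes) [0.111 0.001 0.004] (new axes) [0.111 0.001 0.004]
```

>>> jog_arm([
  [0,0,0,0.05,0,0,0.0],
  [0,0,0,0,0,0,0.0],
])

```text
clock: 13.15
eef_pos: [528.2, 150.7, 39.6]
tcp_rot: [-2.756, 1.571, 2.877]
contact_force: [-0.3, 1.5, -2.5]
opening: 0.14
```

>>> jog_arm([
  [0,0,0,0.05,0,0,0.0],
  [0,0,0,0,0,0,0.0],
])

```text
clock: 13.35
eef_pos: [528.2, 150.7, 39.3]
tcp_rot: [0.92, 1.571, 0.27]
contact_force: [-0.2, -0.8, -1.5]
opening: 0.148
```

```bash
python3 - <<'E'
from h import *
go([528.15,150.7,39],-37.2)
E
```

```text
psi now -37.21286821944189 pos [528.205 150.74   39.271] F [-0.219 -0.764 -1.526] Tq [-0.085  0.136  0.036] open 0.14765535085962045
rotvec deg [-0.013  0.002 -0.003] shift cm (old axes) [ 0.027 -0.007 -0.002] (new axes) [ 0.027 -0.007 -0.002]
```

>>> jog_arm([
  [0,0,0,0.05,0,0,0.0],
  [0,0,0,0,0,0,0.0],
])

```text
clock: 13.55
eef_pos: [528.3, 150.7, 39.0]
tcp_rot: [0.786, 1.571, 0.136]
contact_force: [-2.3, -1.3, 3.6]
opening: 0.147
```

```bash
python3 - <<'E'
from h import *
go([528.15,150.7,39],-37.2)
n='scene';p,d=r.grab_frame('scene');C=cloud(n,d)
cv2.imwrite('pics/c12.png',cv2.resize(p[190:310,340:500,::-1],(800,600)))
q=C[236:258,408:440].reshape(-1,3);q=q[q[:,2]>90];A=np.c_[q[:,:2]-q[:,:2].mean(0),np.ones(len(q))]
print(len(q),np.linalg.lstsq(A,q[:,2],rcond=None)[0],np.median(q[:,2]))
E
```

```text
psi now -37.2132340032803 pos [528.254 150.707  39.045] F [-2.258 -1.283  3.615] Tq [-0.102  0.284 -0.011] open 0.14678073012742857
rotvec deg [-0.013  0.008 -0.008] shift cm (old axes) [ 0.004 -0.007 -0.008] (new axes) [ 0.004 -0.007 -0.008]
677 [  0.903  -0.295 102.712] 99.68997635342362
```

View pics/c12.png

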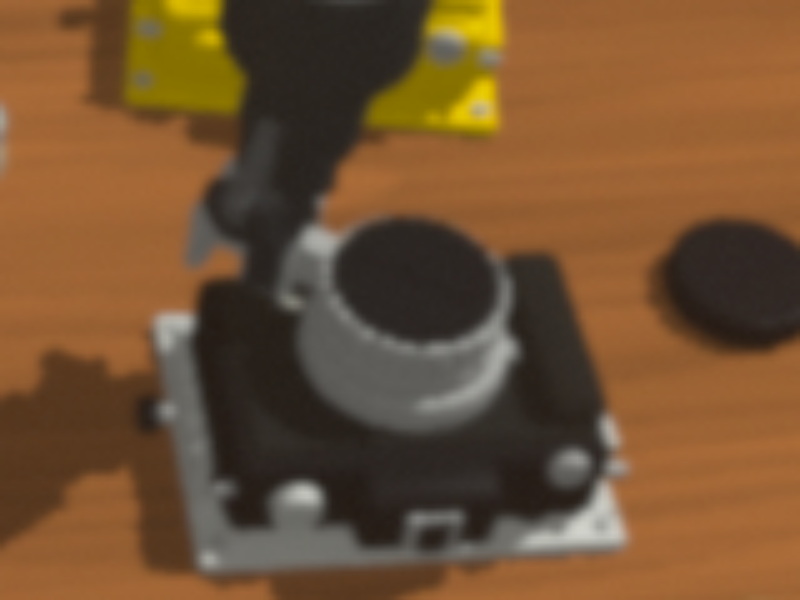

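It is home: z stopped at 39.05 (expected 39.1), the vertical load rose by about 7 N, and the adapter top is at about 100 mm as expected. I'll open briefly so it settles freely, check, then regrip.

>>> jog_arm([
  [0,0,0,0,0,0,0.3],
  [0,0,0,0,0,0,0.3],
  [0,0,0,0,0,0,0.3],
  [0,0,0,0,0,0,0.3],
])

```text
clock: 14.0
eef_pos: [528.3, 150.8, 38.7]
tcp_rot: [0.996, 1.571, 0.347]
contact_force: [0.0, -0.0, 0.4]
opening: 0.303
```

```bash
cat >> h.py <<'E'
def feel():
    s=r.sense(); M=R.from_euler('xyz',s['tcp_rot']).as_matrix()
    ax=np.array([563.3,196.9]); v=s['eef_pos'][:2]-ax
    print('t',s['clock'],'psi',np.degrees(np.arctan2(M[1,2],M[0,2])),'eef',s['eef_pos'],'rad',np.hypot(*v),'stem',np.degrees(np.arctan2(v[1],v[0])),'Ftool xyz',M.T@s['contact_force'],'Tq tool',M.T@s['wrist_torque'],'open',s['opening'])
E
python3 - <<'E'
from m import *
feel()
n='scene';p,d=r.grab_frame('scene');C=cloud(n,d);np.savez('scene13.npz',p=p,d=d)
cv2.imwrite('pics/c13.png',cv2.resize(p[190:310,340:500,::-1],(800,600)))
P=edge('scene','13',[563.3,196.9],100,22,40,1,0,2);print('bore13',len(P),circ(P))
X=C.reshape(-1,3);q=X[(np.hypot(X[:,0]-564,X[:,1]-197)<29)&(X[:,2]>85)];A=np.c_[q[:,:2]-q[:,:2].mean(0),np.ones(len(q))]
print(len(q),np.linalg.lstsq(A,q[:,2],rcond=None)[0])
E
```

```text
t 14.0 psi -37.21271473359036 eef [528.312 150.781  38.661] rad 57.88885795088549 stem -127.18583191827787 Ftool xyz [-0.435 -0.021  0.032] Tq tool [-0.045 -0.004  0.004] open 0.3025826050430028
bore13 88 (array([564.414, 195.827,  31.94 ]), np.float64(0.599361512961709))
2734 [ -4.883  -0.241 332.516]
```

View pics/c13.png

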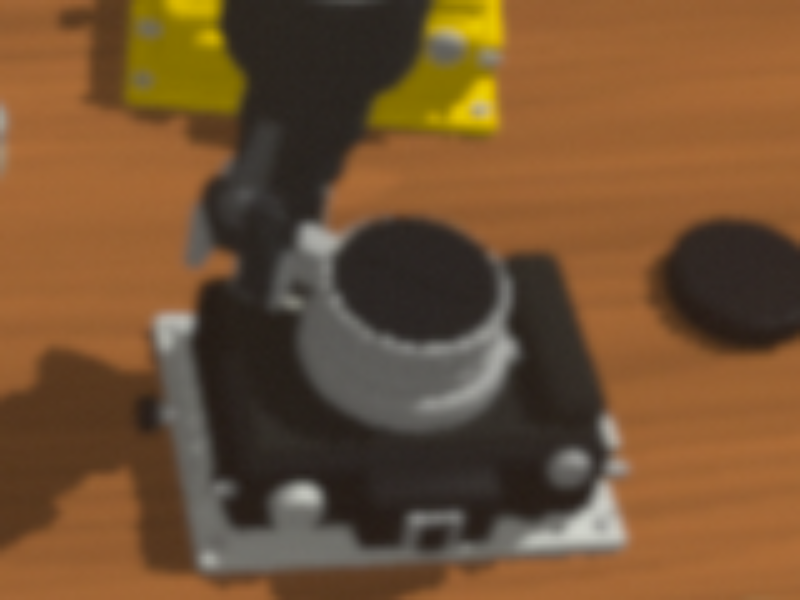

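With the gripper open the adapter sits level in the ring and did not move. Now I'll regrip and start the clockwise turn about the mount's axis in small steps, reading the force each time.

>>> jog_arm([
  [0,0,0,-0.03,0,0,0],
  [0,0,0,0,0,0,0],
  [0,0,0,0,0,0,0],
  [0,0,0,0,0,0,0],
  [0,0,0,0,0,0,0],
], force=70)

```text
clock: 14.55
eef_pos: [528.2, 150.7, 39.0]
tcp_rot: [1.117, 1.571, 0.468]
contact_force: [0.5, -0.4, 0.9]
opening: 0.151
```

```bash
python3 - <<'E'
from h import *
feel()
E
```

```text
t 14.55 psi -37.21354489128227 eef [528.216 150.734  39.021] rad 57.98459778489893 stem -127.23288733038487 Ftool xyz [-0.945 -0.042  0.62 ] Tq tool [0.002 0.092 0.063] open 0.15098915282560366
```

>>> jog_arm([
  [2,0,0,0,0.004,-0.202,0],
  [2,0,0,0,0.004,-0.202,0],
  [2,0,0,0,0.004,-0.202,0],
])

```text
clock: 14.85
eef_pos: [523.7, 154.6, 39.0]
tcp_rot: [0.379, 1.57, -0.377]
contact_force: [1.3, -0.2, 0.7]
opening: 0.146
```

```bash
python3 - <<'E'
from h import *
feel()
E
```

```text
t 14.85 psi -43.29477512093523 eef [523.684 154.582  39.039] rad 57.967110834102925 stem -133.11102469402266 Ftool xyz [-0.657  0.769  1.127] Tq tool [-0.062 -0.107 -0.006] open 0.14643004543721305
```

>>> jog_arm([
  [2,0,0,0,0.004,-0.202,0],
  [2,0,0,0,0.004,-0.202,0],
  [2,0,0,0,0.004,-0.202,0],
])

```text
clock: 15.15
eef_pos: [519.5, 159.0, 39.1]
tcp_rot: [0.543, 1.57, -0.317]
contact_force: [0.1, -1.4, 1.7]
opening: 0.153
```

```bash
python3 - <<'E'
from h import *
feel()
E
```

```text
t 15.15 psi -49.291893573416786 eef [519.509 158.979  39.052] rad 57.92776541619208 stem -139.10877657336596 Ftool xyz [-1.739 -0.833  1.075] Tq tool [-0.02  -0.087  0.   ] open 0.15283764356878585
```

>>> jog_arm([
  [2,0,0,0,0.004,-0.202,0],
  [2,0,0,0,0.004,-0.202,0],
])

```text
clock: 15.35
eef_pos: [517.0, 162.1, 39.1]
tcp_rot: [0.568, 1.57, -0.362]
contact_force: [-0.2, -0.8, 0.8]
opening: 0.151
```

```bash
python3 - <<'E'
from h import *
feel()
E
```

```text
t 15.35 psi -53.285528032533584 eef [516.956 162.149  39.057] rad 57.9252622312194 stem -143.1357146086202 Ftool xyz [-0.823 -0.63   0.564] Tq tool [-0.041 -0.063 -0.013] open 0.15136841835809656
```

>>> jog_arm([
  [2,0,0,0,0.004,-0.202,0],
  [2,0,0,0,0.004,-0.202,0],
])

```text
clock: 15.55
eef_pos: [514.7, 165.5, 39.0]
tcp_rot: [0.59, 1.57, -0.41]
contact_force: [0.4, -0.8, 0.5]
opening: 0.146
```

```bash
python3 - <<'E'
from h import *
feel()
E
```

```text
t 15.55 psi -57.28821297476327 eef [514.652 165.49   39.023] rad 57.90666176562695 stem -147.15128757437117 Ftool xyz [-0.539 -0.074  0.943] Tq tool [-0.007 -0.111 -0.03 ] open 0.1455977135052239
```

>>> jog_arm([
  [2,0,0,0,0.004,-0.202,0],
  [2,0,0,0,0.004,-0.202,0],
])

```text
clock: 15.75
eef_pos: [512.5, 168.9, 39.0]
tcp_rot: [0.358, 1.571, -0.711]
contact_force: [0.3, -0.7, 1.2]
opening: 0.147
```

```bash
python3 - <<'E'
from h import *
feel()
E
```

```text
t 15.75 psi -61.291395407439445 eef [512.547 168.937  39.013] rad 57.94669883084814 stem -151.14679904331794 Ftool xyz [-1.231 -0.055  0.736] Tq tool [-0.016 -0.098 -0.027] open 0.14696997531153944
```

>>> jog_arm([
  [2,0,0,0,0.004,-0.202,0],
  [2,0,0,0,0.004,-0.202,0],
])

```text
clock: 15.95
eef_pos: [510.8, 172.6, 39.1]
tcp_rot: [0.704, 1.571, -0.435]
contact_force: [0.2, -1.5, 1.9]
opening: 0.148
```

```bash
python3 - <<'E'
from h import *
feel()
E
```

```text
t 15.95 psi -65.29085616288532 eef [510.782 172.552  39.051] rad 57.88711246324438 stem -155.1268277160933 Ftool xyz [-1.917 -0.456  1.486] Tq tool [-0.05  -0.137  0.012] open 0.14833552162830205
```

>>> jog_arm([
  [2,0,0,0,0.004,-0.202,0],
  [2,0,0,0,0.004,-0.202,0],
])

```text
clock: 16.15
eef_pos: [509.2, 176.3, 39.0]
tcp_rot: [0.337, 1.571, -0.872]
contact_force: [-0.1, -0.5, 1.2]
opening: 0.144
```

```bash
python3 - <<'E'
from h import *
feel()
E
```

```text
t 16.15 psi -69.28823592158105 eef [509.164 176.295  39.023] rad 57.92513830182172 stem -159.1622830561802 Ftool xyz [-1.181 -0.271  0.448] Tq tool [-0.039 -0.141  0.003] open 0.1439936321076671
```

>>> jog_arm([
  [2,0,0,0,0.004,-0.202,0],
  [2,0,0,0,0.004,-0.202,0],
])

```text
clock: 16.35
eef_pos: [507.9, 180.1, 39.0]
tcp_rot: [0.26, 1.571, -1.019]
contact_force: [-0.2, -0.7, 1.1]
opening: 0.149
```

```bash
python3 - <<'E'
from h import *
feel()
E
```

```text
t 16.35 psi -73.2861284095433 eef [507.857 180.1    39.007] rad 57.93264460003976 stem -163.1425127986412 Ftool xyz [-1.088 -0.45   0.641] Tq tool [-0.068 -0.087 -0.016] open 0.14915061907706192
```

>>> jog_arm([
  [2,0,0,0,0.004,-0.202,0],
  [2,0,0,0,0.004,-0.202,0],
])

```text
clock: 16.55
eef_pos: [506.9, 184.0, 39.0]
tcp_rot: [0.574, 1.571, -0.775]
contact_force: [0.3, -0.9, 0.9]
opening: 0.15
```

```bash
python3 - <<'E'
from h import *
feel()
E
```

```text
t 16.55 psi -77.28680291873538 eef [506.86  184.027  39.007] rad 57.88918313745247 stem -167.15112100879318 Ftool xyz [-0.925  0.065  0.949] Tq tool [-0.143 -0.09   0.008] open 0.15012777244706277
```

The moment about the tool axis is starting to grow (-0.14 N m). With a rigid grip the resistance shows up as both force and moment, so I'll watch their sum: T = |Tx| + 0.058·Fz. Smaller steps now.

>>> jog_arm([
  [1,0,0,0,0.001,-0.101,0],
  [1,0,0,0,0.001,-0.101,0],
])

```text
clock: 16.75
eef_pos: [506.4, 186.0, 39.0]
tcp_rot: [0.633, 1.571, -0.75]
contact_force: [-0.0, -0.6, 0.8]
opening: 0.148
```

```bash
python3 - <<'E'
from h import *
feel()
E
```

```text
t 16.75 psi -79.23367911442026 eef [506.445 186.044  39.02 ] rad 57.88210206516272 stem -169.19021745112892 Ftool xyz [-0.836 -0.135  0.558] Tq tool [-0.185 -0.083  0.029] open 0.14818464500954096
```

>>> jog_arm([
  [1,0,0,0,0.001,-0.101,0],
  [1,0,0,0,0.001,-0.101,0],
])

```text
clock: 16.95
eef_pos: [506.1, 188.0, 39.0]
tcp_rot: [0.962, 1.571, -0.456]
contact_force: [0.8, -0.2, 1.1]
opening: 0.152
```

```bash
python3 - <<'E'
from h import *
feel()
E
```

```text
t 16.95 psi -81.27127300040424 eef [506.092 188.048  39.006] rad 57.88913093148466 stem -171.20466143641443 Ftool xyz [-1.087  0.741  0.278] Tq tool [-0.199 -0.078 -0.008] open 0.15211126733489994
```

>>> jog_arm([
  [1,0,0,0,0.001,-0.101,0],
  [1,0,0,0,0.001,-0.101,0],
])

```text
clock: 17.15
eef_pos: [505.8, 190.1, 39.0]
tcp_rot: [-0.571, 1.571, -2.025]
contact_force: [-0.4, -0.8, 1.4]
opening: 0.149
```

```bash
python3 - <<'E'
from h import *
feel()
E
```

```text
t 17.15 psi -83.28254880802277 eef [505.761 190.055  38.955] rad 57.94488760682988 stem -173.21555042512477 Ftool xyz [-1.44  -0.468  0.774] Tq tool [-0.284 -0.141  0.028] open 0.14906521023718725
```

>>> jog_arm([
  [1,0,0,0,0.001,-0.101,0],
  [1,0,0,0,0.001,-0.101,0],
])

```text
clock: 17.35
eef_pos: [505.5, 192.1, 39.0]
tcp_rot: [-0.677, 1.571, -2.165]
contact_force: [-0.3, -1.7, 1.3]
opening: 0.152
```

```bash
python3 - <<'E'
from h import *
feel()
E
```

```text
t 17.35 psi -85.2846697341858 eef [505.531 192.079  38.96 ] rad 57.9698523414277 stem -175.22995308396077 Ftool xyz [-1.326 -0.45   1.659] Tq tool [-0.28  -0.164 -0.012] open 0.15241388490489022
```

>>> jog_arm([
  [0.8,0,0,0,0.001,-0.081,0],
  [0.8,0,0,0,0.001,-0.081,0],
])

```text
clock: 17.55
eef_pos: [505.4, 193.7, 39.0]
tcp_rot: [-0.77, 1.571, -2.286]
contact_force: [-0.1, -1.1, 2.6]
opening: 0.152
```

```bash
python3 - <<'E'
from h import *
feel()
E
```

```text
t 17.55 psi -86.87049785203318 eef [505.412 193.698  38.986] rad 57.97631897675282 stem -176.83362957331082 Ftool xyz [-2.644 -0.142  1.064] Tq tool [-0.277 -0.182 -0.072] open 0.15173111256658947
```

>>> jog_arm([
  [0.8,0,0,0,0.001,-0.081,0],
  [0.8,0,0,0,0.001,-0.081,0],
])

```text
clock: 17.75
eef_pos: [505.3, 195.3, 38.9]
tcp_rot: [-1.03, 1.571, -2.574]
contact_force: [-1.6, -1.8, 1.9]
opening: 0.151
```

```bash
python3 - <<'E'
from h import *
feel()
E
```

```text
t 17.75 psi -88.47134964661664 eef [505.311 195.285  38.948] rad 58.01197958167452 stem -178.40432316497524 Ftool xyz [-1.856 -1.634  1.786] Tq tool [-0.325 -0.212 -0.083] open 0.15132169081807822
```

The resisting torque is now about 0.43 N m, equal to about 7 N at the stem while turning, at about 51° from the index. I stop here and let go.

>>> jog_arm([
  [0,0,0,0,0,0,0],
  [0,0,0,0,0,0,0],
])

```text
clock: 17.95
eef_pos: [505.3, 195.4, 39.0]
tcp_rot: [-2.219, 1.571, 2.521]
contact_force: [-0.7, 0.1, 1.3]
opening: 0.148
```

```bash
python3 - <<'E'
from h import *
feel()
E
```

```text
t 17.95 psi -88.41924905279741 eef [505.316 195.39   38.953] rad 58.00409965124136 stem -178.50800943973687 Ftool xyz [-1.338 -0.721 -0.162] Tq tool [-0.167 -0.063 -0.093] open 0.14789875927313828
```

>>> jog_arm([
  [0,0,0,0,0,0,0.35],
  [0,0,0,0,0,0,0.35],
  [0,0,0,0,0,0,0.35],
  [0,0,0,0,0,0,0.35],
  [0,0,0,0,0,0,0.35],
])

```text
clock: 18.45
eef_pos: [505.4, 195.3, 39.0]
tcp_rot: [2.889, 1.571, 1.346]
contact_force: [0.6, 0.8, -0.2]
opening: 0.354
```

```bash
python3 - <<'E'
from h import *
feel()
p,d=r.grab_frame('scene');cv2.imwrite('pics/c20.png',cv2.resize(p[190:310,340:500,::-1],(800,600)))
E
```

```text
t 18.45 psi -88.41838306034433 eef [505.441 195.29   38.963] rad 57.88138116953781 stem -178.40648513570318 Ftool xyz [ 0.209  0.584 -0.749] Tq tool [0.01  0.015 0.033] open 0.3535017137511425
```

View pics/c20.png

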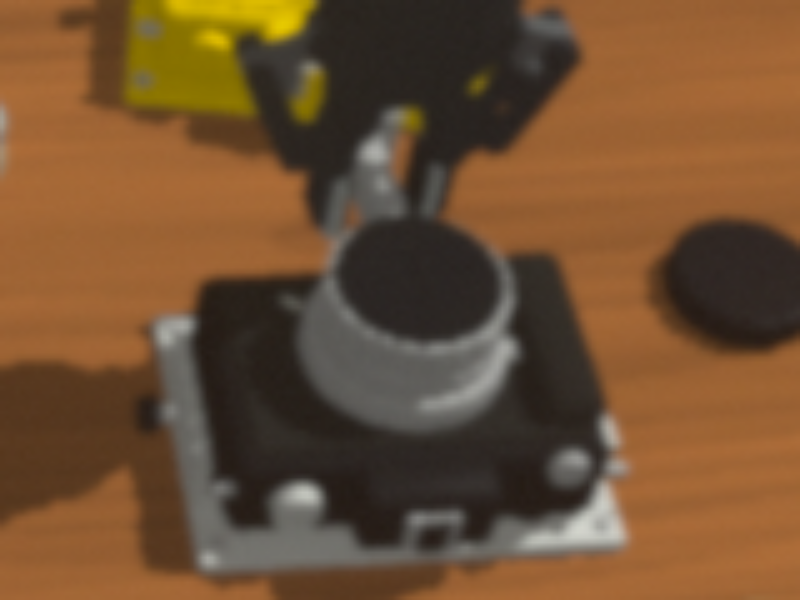

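The fingers are open and clear of the stem on both sides. The torque when stopped had fallen to about half (0.17 N m), as described for a snug clamp. I'll retreat straight up and check from above.

>>> jog_arm([
  [0,0,0,-0.5,0,0,0.35],
  [0,0,0,-1,0,0,0.35],
  [0,0,0,-2,0,0,0.35],
  [0,0,0,-3,0,0,0.35],
  [0,0,0,-3,0,0,0.35],
  [0,0,0,-3,0,0,0.35],
  [0,0,0,-2,0,0,0.35],
  [0,0,0,0,3,0,0.35],
  [0,0,0,0,-3,0,0.35],
  [0,0,0,0,-4,0,0.35],
  [0,0,0,0,-4,0,0.35],
  [0,0,0,0,-4,0,0.35],
  [0,0,0,0,-4,0,0.35],
  [0,0,0,0,-3,0,0.35],
  [0,0,0,0,0,0,0.35],
])

```text
clock: 20.0
eef_pos: [312.1, 189.3, 184.4]
tcp_rot: [-1.46, 1.57, -3.002]
contact_force: [-0.1, 0.0, 0.7]
opening: 0.349
```

```bash
python3 - <<'E'
from m import *
print(r.sense()['eef_pos'],r.sense()['contact_force'])
for n in('scene','top'):
    p,d=r.grab_frame(n);np.savez(n+'21.npz',p=p,d=d)
    C=cloud(n,d);X=C.reshape(-1,3);dd=np.hypot(X[:,0]-563.3,X[:,1]-197)
    q=X[(dd<28)&(X[:,2]>90)&(X[:,2]<112)];A=np.c_[q[:,:2]-q[:,:2].mean(0),np.ones(len(q))]
    print(n,len(q),np.linalg.lstsq(A,q[:,2],rcond=None)[0])
    s=X[(dd>42)&(dd<78)&(X[:,2]>90)&(X[:,2]<105)]
    if len(s):print('stem',len(s),s.mean(0),np.degrees(np.arctan2(s[:,1].mean()-197,s[:,0].mean()-563.3)))
    P=edge(n,'21',[563.3,196.9],100,22,40,1,0,2);print('bore',len(P),circ(P))
    sl=p[190:310,340:500] if n=='scene' else p[150:270,140:300]
    cv2.imwrite(f'pics/c21{n}.png',cv2.resize(sl[:,:,::-1],(800,600)))
E
```

```text
[312.144 189.267 184.357] [-0.075  0.018  0.722]
scene 489 [ 0.003  0.002 99.803]
stem 100 [503.939 195.284  95.946] -178.34431119526542
bore 88 (array([564.236, 197.109,  31.863]), np.float64(0.6099977720647528))
top 633 [ 0.005 -0.003 99.518]
stem 140 [504.085 194.585  95.817] -177.6642624501224
bore 90 (array([561.86 , 196.051,  32.679]), np.float64(0.37715606821856806))
```

View pics/c21scene.png

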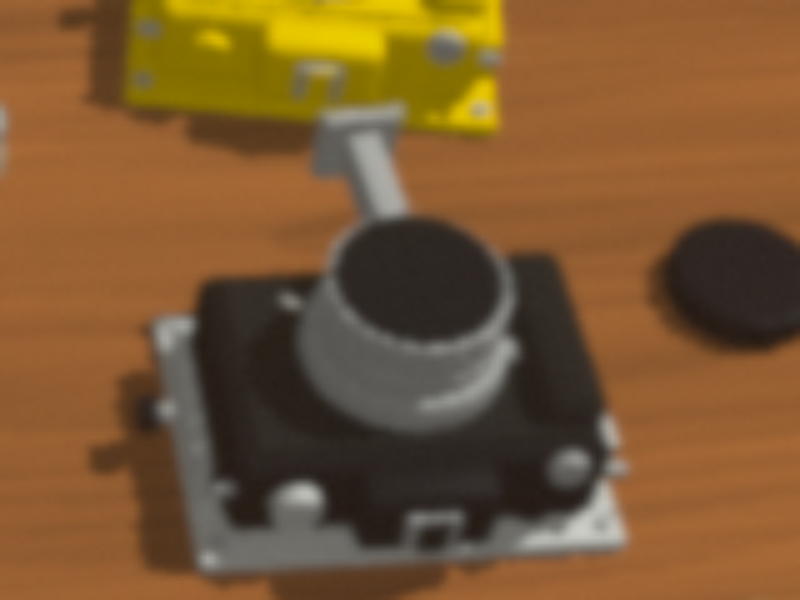

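View pics/c21top.png

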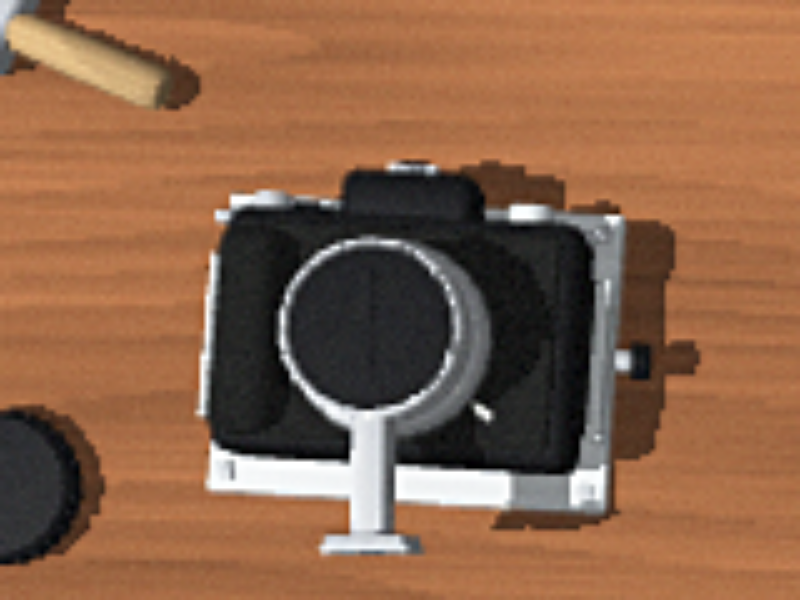

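Both views show the adapter level (tilt about 0.005) with its top at 99.5–99.8 mm, centred. The stem stayed at about -178°, roughly 51° clockwise of the white mark (top crop (483,412)). The arm is clear, so I'm handing in.

```bash
python3 - <<'E'
from rig import r
print(r.sense()['clock'],r.sign_off())
E
```

```text
the job is handed in; nothing more can be done
20.1 None
```

The adapter is home in the black camera's mount, twisted clockwise until snug and released. I handed the job in at 20.1 s of the 64 s allowed, and no verdict was reported.

**What I did:** I gripped the adapter by its stem, carried it to the index yaw and lowered it in sub-millimetre steps at the end. It reached home with only about 7 N of load change, and I opened the gripper briefly there so it could settle freely. I then turned it about 51° (0.89 rad) clockwise. Resistance began at about 37–40°, and I stopped when it reached about 0.43 N m, roughly 7 N at the stem. It fell to about half that when stopped, as described for a snug clamp.

**Last checks:**
- **Position:** the adapter's top is at 99.5–99.8 mm (100 expected), tilt is about 0.005 rad, and it is centred to within the cameras' accuracy of about 2 mm.
- **After release:** the stem stayed at its turned angle and the arm is clear of everything.
- **Bystanders:** the arm did not touch any of them on the way. I did not measure their positions again at the end.

**What disagreed:**
- **Reported tool height:** the reported tool position was about 33 mm lower than the real fingertips. My first grip closed on air above the stem, so I set heights from the depth images and contact instead.
- **Camera views:** the two cameras differed by 2–3 mm, so I averaged them.
- **Clamp force:** I could only infer it, at about 13–17 N from the feel and the angle. The torque rose somewhat less per degree than the description suggests.

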